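Stack stained slats to dry and put the brush in its clip

ROBOT

A 7-joint arm with a two-finger parallel gripper is mounted at the origin on the work surface. World frame = base frame: x ahead of the robot, y to its left, z up, the work surface at z = 0. Lengths are in mm, angles in rad, forces in N, time in s.
With the tool pointing down it reaches from about 400 to 875 mm from the base axis. Payload 6.5 kg.
Tool frame: the origin (TCP) lies between the finger pads; the fingertips stand 19 mm ahead of it and the grasp point (between the pads) is the TCP (arm.tcp_to_tips is the distance from the TCP to the fingertips, in mm); z points along the fingers, x is the direction in which the jaws open and shut, and the axes are right-handed (so a half turn about z gives the same grasp; the last joint's range is limited). The gripper opens to 85 mm and grips with 20 to 120 N. Pads are 22 mm wide; open, the fingers measure 114 mm over their backs; the gripper's body (76 mm by 85 mm) begins 54 mm behind the grasp point. The pads swing forward as they close: fully open they stand 13 mm farther back than shut.
Start: joints at [-1.296, 0.536, -0.004, 1.538, 0.003, 1.067, -0.071], TCP at [217.251, 612.611, 250.29] pointing down, gripper open.
Joint ranges: [-2.7, 2.7], [-0.37, 2.16], [-1.27, 1.26], [0.24, 2.4], [-1.31, 4.45], [0.19, 1.91], [-2.76, 2.76]. Speed limits (rad/s): [2.39, 2.39, 3.14, 3.14, 3.14, 3.14, 3.14].

INTERFACE

Orientations are given as a unit quaternion [w, x, y, z].
In Python, from station import arm gives the robot as it stands.
- The arm moves only by the tool step_arm, never from a script. Its argument "plan" is a list of rows, each a list of 7 numbers: the shift along the tool's x, y, z in m, then the turn, a rotation vector about the tool's x, y, z in degrees, then the closure, from 0 (fully open) to 1 (shut). In form: [[dx, dy, dz, wx, wy, wz, gripper], ...]. A call has 1 to 5 rows; each row is the pose to reach, as a shift and turn from the pose commanded when the call began, along the tool's axes at that moment; what a row does not reach only later rows make up. A row lasts 1/8 s, in which the tool goes at most 62.5 mm and 10.7 degrees, less where a joint would pass 70% of its speed; a pose out of reach is approached as far as the arm can. A call with a gripper value outside its range is refused whole. The fingers move at their own pace and stop on an object; "newtons" is the grip in N (left out, the last holds). Time passes only in rows, so rows that repeat a pose let the fingers close. It gives the time, the measured TCP pose, the force and the opening at its end, in the units of the state.
- arm.state(): the state, without advancing time (a new reading comes with each control period).
- arm.grab_frame(name): name is "scene" or "top" or "wrist"; returns a dict with "img" (420x560x3 uint8, red, green, blue), "fx", "fy", "cx", "cy" (pixels), "dist" ([k1, k2, p1, p2, k3] as OpenCV has them; the pictures are not rectified), "R" (3x3) and "t" (3): a world point X has camera coordinates R X + t. Camera axes: x right, y down, z forward; pixel columns grow to the right and rows downward; lengths in mm; the calibration is good to about 2 mm. A picture is of the moment at which its call begins. There is no depth.
- arm.job_done(): hands the job in, once; it reports no verdict.
The state is a dict: "time": time; "joint_pos": joint angles; "qvel": joint speeds; "joint_efforts": joint torques, N m; "tool_pos": TCP position; "tool_rot": TCP orientation; "contact_force": force on the tool from outside, world axes, zero at the start; "ft_torque": the same for the moment, N m; "width": opening from 0.0 (shut) to 1.0 (fully open).
Only numpy, scipy, OpenCV 4.12 (cv2) and the standard library are available. Lean on these libraries where they do the work, as an engineer would, in place of code of your own. Each camera call takes 0.05 s, during which the arm holds its last target.

TASK

First put the stain brush, which lies on the drying board, away in its holder: press the handle down past the red sprung jaw until it sits home in the clip and in the open rest, bristles beyond the open rest. Then stack all the stained slats crosswise on the drying board so that air gets round them: two to a layer, the bottom pair across the bearers on the yellow marks, each further pair square across the pair below, straight above the bearers or the marks so that the tower stands straight; an odd last slat lies alone at one side of the top layer. Leave the tin, the tape roll and the blue box where they are.

Things in the scene. Friction and masses are not known exactly. Their poses are not given: they have to be found in the camera images.
- drying_board: fixed plywood drying board 190 x 190 x 12 mm on the bench; origin: centre of its underside, z up. Two dark wooden bearers, 18 wide, 160 long, tops 36 mm above the bench, run along its y axis at x = -45 and x = +45 mm. Yellow tape on them at y = -45 and y = +45 mm marks where the bottom pair of slats lies (along x, across the bearers)
- tower_base (a point): centre of the tower's foot, level with the bearers' tops (36 mm up), axes as the drying board's. Slat centres seen from here: layers 1 and 3 (slats along x) at x = 0, y = -45 and +45 mm; layers 2 and 4 (slats along y) at y = 0, x = -45 and +45 mm; heights 8, 24, 40, 56 mm for layers 1 to 4
- staining_board: fixed white board 340 x 280 x 6 mm on the bench; origin: centre of its underside. Five grey strips, 16 wide, 5 high (tops 11 mm up), run along its x axis at y = 0, -66, +66, -132, +132 mm and keep the slats apart. The slats start flat between them, about along x, in two rows (x = -82 and +82 mm) of four places (y = -99, -33, +33, +99 mm); some places are empty
- brush: flat stain brush, 50 to 100 g, at first level across the bearers. Origin on the axis of its blue round handle, x towards the bristles, z square to the head's flat. Handle 16 mm diameter, x = -80 to +65 mm, ending in a 20 mm bead (x -92 to -80); steel ferrule 40 wide, 16 thick, x 65 to 91; bristles 38 wide, 14 thick, to x = 125. Balances about x = +7 mm
- brush_tip (a point): end of the bristles, on the brush's x axis 125 mm from its origin
- holder: fixed brush holder, grey base 190 x 60 x 12 mm; origin: centre of its underside, z up. At x = -50 mm the fork clip with red jaw (20 mm long in x, top 86 mm up), at x = +42 mm the open rest, a fork without jaw (12 long, top 70 up). Their slots open upward: 18 mm wide in y, centred on y = 0, floors 44 mm up, mouths flared. Free for fingers between. Bristles go beyond the rest (+x)
- holder_seat (a point): where the brush's origin lies when the handle is seated: x = 0, y = 0 of the holder, 52 mm above the bench; axes as the holder's. Up to 18 mm off along x is still seated
- jaw (a joint): angle of the red jaw, rad. 0 = shut: sprung across the clip's slot from its +y side, tip 12 mm above the seated handle's axis. A handle pushed down swings it aside to about 0.75 (2 to 8 N); it springs back to 0 over the handle once that is home. It cannot swing upward, so it keeps the handle in
- slat_1: stained wooden slat 140 x 28 x 16 mm, about 35 g. Origin at its centre, x along its length, z through its thickness; all slats are alike. None if absent this time
- slat_2: stained wooden slat 140 x 28 x 16 mm, about 35 g. Origin at its centre, x along its length, z through its thickness; all slats are alike. None if absent this time
- slat_3: stained wooden slat 140 x 28 x 16 mm, about 35 g. Origin at its centre, x along its length, z through its thickness; all slats are alike. None if absent this time
- slat_4: stained wooden slat 140 x 28 x 16 mm, about 35 g. Origin at its centre, x along its length, z through its thickness; all slats are alike. None if absent this time
- slat_5: stained wooden slat 140 x 28 x 16 mm, about 35 g. Origin at its centre, x along its length, z through its thickness; all slats are alike. None if absent this time
- slat_6: stained wooden slat 140 x 28 x 16 mm, about 35 g. Origin at its centre, x along its length, z through its thickness; all slats are alike. None if absent this time
- slat_7: stained wooden slat 140 x 28 x 16 mm, about 35 g. Origin at its centre, x along its length, z through its thickness; all slats are alike. None if absent this time
- slat_8: stained wooden slat 140 x 28 x 16 mm, about 35 g. Origin at its centre, x along its length, z through its thickness; all slats are alike. None if absent this time
- stain_tin: tin of stain, 84 mm diameter, 95 mm high, bystander; origin: centre of its underside
- tape_roll: grey roll of tape lying flat, 96 mm diameter, 48 mm high, bystander; origin: centre of its underside
- blue_box: round blue box, 100 mm diameter, 60 mm high, bystander; origin: centre of its underside

How it is judged (in metres and radians):
On the way, in this order (a step that is already met when the one before it is completed fails the run):
1. the brush is home in the holder, jaw shut over its handle (distance between brush and holder_seat below 0.024 m and angle between the x axis of brush and the x axis of holder, either way round below 0.1 rad and z of brush in the frame of holder_seat between -0.004 and 0.004 m and y of brush in the frame of holder_seat between -0.005 and 0.005 m and x of brush_tip in the frame of holder above 0.08 m and value of joint jaw below 0.2 rad and linear speed of brush below 0.03 m/s), for 0.2 s.
2. all slats are stacked in the tower (((angle between the x axis of slat_1 and the x axis of drying_board, either way round below 0.15 rad and x of slat_1 in the frame of drying_board between -0.014 and 0.014 m and (y of slat_1 in the frame of drying_board between -0.059 and -0.031 m or y of slat_1 in the frame of drying_board between 0.031 and 0.059 m) and (z of slat_1 in the frame of drying_board between 0.038 and 0.05 m or z of slat_1 in the frame of drying_board between 0.07 and 0.082 m)) or (angle between the x axis of slat_1 and the y axis of drying_board, either way round below 0.15 rad and y of slat_1 in the frame of drying_board between -0.014 and 0.014 m and (x of slat_1 in the frame of drying_board between -0.059 and -0.031 m or x of slat_1 in the frame of drying_board between 0.031 and 0.059 m) and (z of slat_1 in the frame of drying_board between 0.054 and 0.066 m or z of slat_1 in the frame of drying_board between 0.086 and 0.098 m))) and ((angle between the x axis of slat_2 and the x axis of drying_board, either way round below 0.15 rad and x of slat_2 in the frame of drying_board between -0.014 and 0.014 m and (y of slat_2 in the frame of drying_board between -0.059 and -0.031 m or y of slat_2 in the frame of drying_board between 0.031 and 0.059 m) and (z of slat_2 in the frame of drying_board between 0.038 and 0.05 m or z of slat_2 in the frame of drying_board between 0.07 and 0.082 m)) or (angle between the x axis of slat_2 and the y axis of drying_board, either way round below 0.15 rad and y of slat_2 in the frame of drying_board between -0.014 and 0.014 m and (x of slat_2 in the frame of drying_board between -0.059 and -0.031 m or x of slat_2 in the frame of drying_board between 0.031 and 0.059 m) and (z of slat_2 in the frame of drying_board between 0.054 and 0.066 m or z of slat_2 in the frame of drying_board between 0.086 and 0.098 m))) and ((angle between the x axis of slat_3 and the x axis of drying_board, either way round below 0.15 rad and x of slat_3 in the frame of drying_board between -0.014 and 0.014 m and (y of slat_3 in the frame of drying_board between -0.059 and -0.031 m or y of slat_3 in the frame of drying_board between 0.031 and 0.059 m) and (z of slat_3 in the frame of drying_board between 0.038 and 0.05 m or z of slat_3 in the frame of drying_board between 0.07 and 0.082 m)) or (angle between the x axis of slat_3 and the y axis of drying_board, either way round below 0.15 rad and y of slat_3 in the frame of drying_board between -0.014 and 0.014 m and (x of slat_3 in the frame of drying_board between -0.059 and -0.031 m or x of slat_3 in the frame of drying_board between 0.031 and 0.059 m) and (z of slat_3 in the frame of drying_board between 0.054 and 0.066 m or z of slat_3 in the frame of drying_board between 0.086 and 0.098 m))) and ((angle between the x axis of slat_4 and the x axis of drying_board, either way round below 0.15 rad and x of slat_4 in the frame of drying_board between -0.014 and 0.014 m and (y of slat_4 in the frame of drying_board between -0.059 and -0.031 m or y of slat_4 in the frame of drying_board between 0.031 and 0.059 m) and (z of slat_4 in the frame of drying_board between 0.038 and 0.05 m or z of slat_4 in the frame of drying_board between 0.07 and 0.082 m)) or (angle between the x axis of slat_4 and the y axis of drying_board, either way round below 0.15 rad and y of slat_4 in the frame of drying_board between -0.014 and 0.014 m and (x of slat_4 in the frame of drying_board between -0.059 and -0.031 m or x of slat_4 in the frame of drying_board between 0.031 and 0.059 m) and (z of slat_4 in the frame of drying_board between 0.054 and 0.066 m or z of slat_4 in the frame of drying_board between 0.086 and 0.098 m))) and ((angle between the x axis of slat_5 and the x axis of drying_board, either way round below 0.15 rad and x of slat_5 in the frame of drying_board between -0.014 and 0.014 m and (y of slat_5 in the frame of drying_board between -0.059 and -0.031 m or y of slat_5 in the frame of drying_board between 0.031 and 0.059 m) and (z of slat_5 in the frame of drying_board between 0.038 and 0.05 m or z of slat_5 in the frame of drying_board between 0.07 and 0.082 m)) or (angle between the x axis of slat_5 and the y axis of drying_board, either way round below 0.15 rad and y of slat_5 in the frame of drying_board between -0.014 and 0.014 m and (x of slat_5 in the frame of drying_board between -0.059 and -0.031 m or x of slat_5 in the frame of drying_board between 0.031 and 0.059 m) and (z of slat_5 in the frame of drying_board between 0.054 and 0.066 m or z of slat_5 in the frame of drying_board between 0.086 and 0.098 m))) and ((angle between the x axis of slat_6 and the x axis of drying_board, either way round below 0.15 rad and x of slat_6 in the frame of drying_board between -0.014 and 0.014 m and (y of slat_6 in the frame of drying_board between -0.059 and -0.031 m or y of slat_6 in the frame of drying_board between 0.031 and 0.059 m) and (z of slat_6 in the frame of drying_board between 0.038 and 0.05 m or z of slat_6 in the frame of drying_board between 0.07 and 0.082 m)) or (angle between the x axis of slat_6 and the y axis of drying_board, either way round below 0.15 rad and y of slat_6 in the frame of drying_board between -0.014 and 0.014 m and (x of slat_6 in the frame of drying_board between -0.059 and -0.031 m or x of slat_6 in the frame of drying_board between 0.031 and 0.059 m) and (z of slat_6 in the frame of drying_board between 0.054 and 0.066 m or z of slat_6 in the frame of drying_board between 0.086 and 0.098 m))) and ((angle between the x axis of slat_7 and the x axis of drying_board, either way round below 0.15 rad and x of slat_7 in the frame of drying_board between -0.014 and 0.014 m and (y of slat_7 in the frame of drying_board between -0.059 and -0.031 m or y of slat_7 in the frame of drying_board between 0.031 and 0.059 m) and (z of slat_7 in the frame of drying_board between 0.038 and 0.05 m or z of slat_7 in the frame of drying_board between 0.07 and 0.082 m)) or (angle between the x axis of slat_7 and the y axis of drying_board, either way round below 0.15 rad and y of slat_7 in the frame of drying_board between -0.014 and 0.014 m and (x of slat_7 in the frame of drying_board between -0.059 and -0.031 m or x of slat_7 in the frame of drying_board between 0.031 and 0.059 m) and (z of slat_7 in the frame of drying_board between 0.054 and 0.066 m or z of slat_7 in the frame of drying_board between 0.086 and 0.098 m))) and ((angle between the x axis of slat_8 and the x axis of drying_board, either way round below 0.15 rad and x of slat_8 in the frame of drying_board between -0.014 and 0.014 m and (y of slat_8 in the frame of drying_board between -0.059 and -0.031 m or y of slat_8 in the frame of drying_board between 0.031 and 0.059 m) and (z of slat_8 in the frame of drying_board between 0.038 and 0.05 m or z of slat_8 in the frame of drying_board between 0.07 and 0.082 m)) or (angle between the x axis of slat_8 and the y axis of drying_board, either way round below 0.15 rad and y of slat_8 in the frame of drying_board between -0.014 and 0.014 m and (x of slat_8 in the frame of drying_board between -0.059 and -0.031 m or x of slat_8 in the frame of drying_board between 0.031 and 0.059 m) and (z of slat_8 in the frame of drying_board between 0.054 and 0.066 m or z of slat_8 in the frame of drying_board between 0.086 and 0.098 m))) and linear speed of each of slat_1, slat_2, slat_3, slat_4, slat_5, slat_6, slat_7, slat_8 below 0.02 m/s), for 0.3 s.
At the end, for the whole second after the job is handed in: Every slat lies still in a tower place (14 mm, 6 mm in height, 0.15 rad), two to a layer from the bottom; the brush sits in both forks (4 mm of seated height, 5 mm across, 0.1 rad, 20 mm along), bristles beyond the open rest, jaw shut (under 0.2 rad); bystanders unmoved (all of step 1 and all of step 2); the robot touches nothing.
It fails at once if the stain tin is pushed more than 30 mm or tipped over (distance of stain_tin from where it was at the start of the episode above 0.03 m or angle between stain_tin's own z axis and vertical above 0.5 rad).
It fails at once if the tape roll is pushed more than 30 mm or tipped over (distance of tape_roll from where it was at the start of the episode above 0.03 m or angle between tape_roll's own z axis and vertical above 0.5 rad).
It fails at once if the blue box is pushed more than 30 mm or tipped over (distance of blue_box from where it was at the start of the episode above 0.03 m or angle between blue_box's own z axis and vertical above 0.5 rad).
Of slat_1, slat_2, slat_3, slat_4, slat_5, slat_6, slat_7, slat_8 only 6 to 8 are there at a start; the rules pass over those that are not, and their reading is None.
At some moment in a run one of brush, slat_1, slat_2, slat_3, slat_4, slat_5, slat_6, slat_7, slat_8 may be knocked a few centimetres aside while the robot is not near it.
Once in a run the grip may slacken for a moment while it holds something.
It also fails if it takes over 210 s, if anything falls off the work surface, if the arm or the gripper's body presses on something with over 40 N, if the wrist force passes 120 N, or if a joint passes its speed limit or range.

## Working session

There is one attempt and no reset: what is moved stays moved. The work goes in short steps, Python scripts to look and compute and a tool call to move; the robot and the scene stay as the last step left them, time stands still between calls to the robot, and variables do not carry over. Pictures are saved under pics/ and viewed, and the job is handed in when it is done.

Besides the shell and the picture viewer there is one more tool, called after ">>>" by a JSON object that holds its "api" and its "payload", one argument or row to a line. step_arm: Moves the arm, as the interface text tells. Its arguments: {"type":"object","properties":{"plan":{"type":"array","items":{"type":"array","items":{"type":"number"}}},"newtons":{"type":"number"}},"required":["plan"]}

```bash
ls; mkdir -p pics
cat > h.py <<'E'
import numpy as np, cv2
from station import arm
def grab(n,fn=None):
    f=arm.grab_frame(n)
    if fn: cv2.imwrite('pics/'+fn+'.png',f['img'][:,:,::-1])
    return f
def K(f): return np.array([[f['fx'],0,f['cx']],[0,f['fy'],f['cy']],[0,0,1.]])
def ray(f,px):
    px=np.array(px,float).reshape(-1,1,2)
    u=cv2.undistortPoints(px,K(f),np.array(f['dist'],float)).reshape(-1,2)
    R=np.array(f['R']);t=np.array(f['t'])
    d=np.c_[u,np.ones(len(u))]@R
    return -R.T@t,d
def plane(f,px,z):
    c,d=ray(f,px); s=(z-c[2])/d[:,2]
    return c+d*s[:,None]
def proj(f,P):
    P=np.array(P,float).reshape(-1,3)
    rv=cv2.Rodrigues(np.array(f['R'],float))[0]
    return cv2.projectPoints(P,rv,np.array(f['t'],float),K(f),np.array(f['dist'],float))[0].reshape(-1,2)
E
python3 - <<'E'
from h import *
s=arm.state();print(s)
for n in('scene','top','wrist'):
    f=grab(n,n+'0'); R=np.array(f['R']);print(n,f['fx'],f['dist'],-R.T@np.array(f['t']),R[2])
E
```

```text
pics
{'time': 0.0, 'joint_pos': array([-1.29618628,  0.53717608, -0.00441357,  1.53885582,  0.00257595,
        1.06729306, -0.07122685]), 'qvel': array([ 1.02683341e-03,  8.92188046e-04,  6.02873992e-04,  4.87018640e-05,
        1.41596567e-03,  2.00097000e-04, -5.45179690e-04]), 'joint_efforts': array([-1.77437182e-04, -5.83403993e+01,  1.04819756e+00, -2.59099191e+01,
        1.22614906e-02,  9.57964745e-03, -6.70137268e-06]), 'tool_pos': array([217.08831712, 612.05070326, 249.41360927]), 'tool_rot': array([ 5.45328874e-04,  8.16773668e-01,  5.76957563e-01, -6.69273404e-04]), 'contact_force': array([0.09440846, 0.1500546 , 0.30203031]), 'ft_torque': array([ 0.00772445, -0.02497603, -0.02764814]), 'width': 1.002740119824082}
scene 390.4233954107554 [-0.10724309  0.          0.          0.          0.        ] [1069.37272813  221.2598201   930.17096003] [-0.46649222 -0.21137139 -0.8588988 ]
top 507.757204232203 [-0.10975306  0.          0.          0.          0.        ] [ 484.81770906    5.23624051 1506.73314062] [ 0.06814155 -0.00362644 -0.99766907]
wrist 376.54476504472024 [-0.08933268  0.          0.          0.          0.        ] [147.0499615  637.72930887 373.53702464] [ 0.27114728 -0.09655952 -0.95768231]
```

View pics/top0.png

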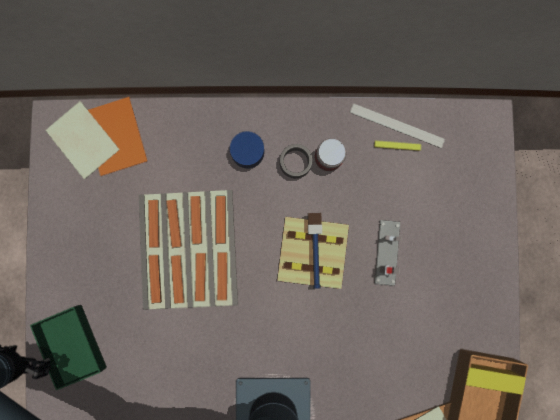

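View pics/scene0.png

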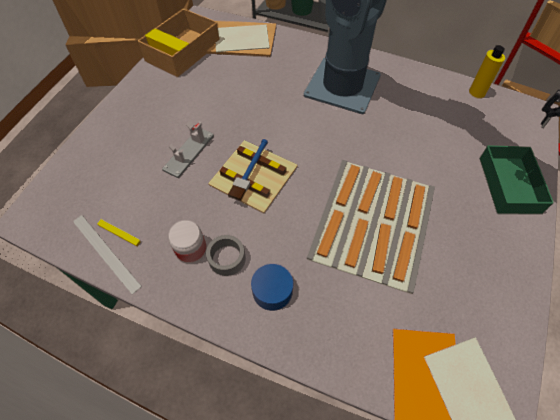

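View pics/wrist0.png

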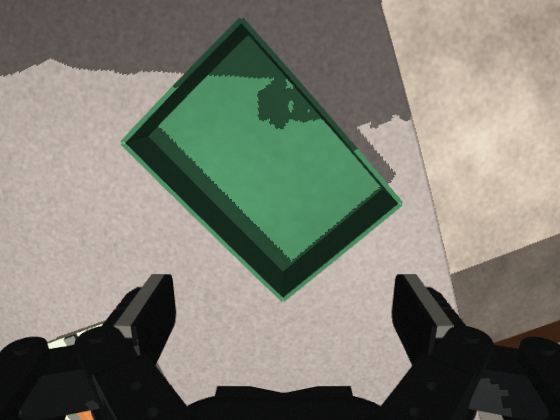

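The top view shows all 8 slats, at about columns 150–225 and rows 190–308. The drying board is at (315,253) with the brush on it, bristles up (+x). The holder is at (388,253) with its red jaw at the lower (robot) end. Next I'll measure them.

```bash
cat > m.py <<'E'
from h import *
def blobs(mask,mn=20):
    n,l,st,c=cv2.connectedComponentsWithStats(mask.astype(np.uint8))
    return [(st[i,4],c[i],l==i) for i in range(1,n) if st[i,4]>=mn]
def hsv(f): return cv2.cvtColor(f['img'],cv2.COLOR_RGB2HSV).astype(int)
def slatmask(f):
    h=hsv(f); return (h[...,0]>=5)&(h[...,0]<=15)&(h[...,1]>150)&(h[...,2]>120)
def rects(f,mask,z,mn=50):
    """min area rect on the plane height z from mask blob contours"""
    out=[]
    for a,c,m in blobs(mask,mn):
        cs,_=cv2.findContours(m.astype(np.uint8),cv2.RETR_EXTERNAL,cv2.CHAIN_APPROX_NONE)
        p=max(cs,key=len).reshape(-1,2).astype(float)
        P=plane(f,p,z)[:,:2].astype(np.float32)
        # PCA / minAreaRect
        (cx,cy),(w,hh),_=cv2.minAreaRect(P)
        b=cv2.boxPoints(((cx,cy),(w,hh),_))
        e=b[1]-b[0];g=b[2]-b[1]
        if np.hypot(*g)>np.hypot(*e): e,g=g,e
        out.append((a,c.round(1),np.array([cx,cy]).round(1),round(float(np.hypot(*e)),1),round(float(np.hypot(*g)),1),round(np.degrees(np.arctan2(e[1],e[0]))%180,1)))
    return out
E
python3 - <<'E'
from m import *
for n in('top','scene'):
    f=grab(n); h=hsv(f)
    print(n,'slats')
    for r in rects(f,slatmask(f),22): print(r)
    H,S,V=h[...,0],h[...,1],h[...,2]
    print('yellow'); 
    for r in rects(f,(H>23)&(H<34)&(S>200)&(V>150),36.5,10): print(r)
    print('blue')
    for r in rects(f,(H>105)&(H<125)&(S>120),44,30): print(r)
    print('red')
    for r in rects(f,((H<4)|(H>175))&(S>140)&(V>90),80,8): print(r)
    for p in [(380,222),(388,250),(336,270)]: print(h[p[1],p[0]]) if n=='top' else 0
f=grab('top')
cv2.imwrite('pics/topz.png',cv2.resize(f['img'][195:310,260:420,::-1],None,fx=5,fy=5,interpolation=cv2.INTER_CUBIC))
E
```

```text
top slats
(np.int32(2317), array([120.2, 134.4]), array([824.8, 473.8]), 205.8, 145.6, np.float32(17.0))
(np.int32(331), array([195.7, 219.7]), array([571.9, 225.8]), 132.8, 22.2, np.float32(2.5))
(np.int32(351), array([220.4, 219.3]), array([572. , 152.6]), 132.2, 20.6, np.float32(0.2))
(np.int32(334), array([153.2, 223.8]), array([562. , 350.9]), 130.5, 23.2, np.float32(2.1))
(np.int32(334), array([173.5, 223.1]), array([561.8, 291.2]), 132.3, 22.2, np.float32(7.0))
(np.int32(327), array([199.9, 276.7]), array([405.4, 212.3]), 131.4, 21.0, np.float32(178.7))
(np.int32(310), array([221.9, 276.3]), array([406.9, 149.3]), 127.9, 20.4, np.float32(0.0))
(np.int32(359), array([154.5, 278.6]), array([399.1, 346.1]), 132.4, 24.1, np.float32(3.8))
(np.int32(341), array([176.9, 279. ]), array([398.9, 279.8]), 131.6, 22.8, np.float32(4.0))
yellow
blue
(np.int32(874), array([246.5, 148.3]), array([779.5,  75.6]), 96.4, 94.9, np.float32(89.8))
(np.int32(115), array([315.8, 258.9]), array([ 456. , -123.4]), 138.0, 7.5, np.float32(1.7))
red
(np.int32(24), array([389.1, 270.1]), array([ 424.4, -32
[... 1159 characters left out ...]
436.9, -66.9]), 27.8, 15.3, np.float32(81.1))
(np.int32(48), array([230.6, 172.9]), array([ 514.8, -168.2]), 27.8, 16.0, np.float32(82.2))
(np.int32(53), array([257.1, 186.3]), array([526.9, -78.8]), 28.7, 15.7, np.float32(82.2))
(np.int32(275), array([118.3, 232.1]), array([ 803.1, -358.9]), 134.9, 17.0, np.float32(86.0))
blue
(np.int32(185), array([254.8, 158.6]), array([ 444.9, -123.1]), 152.8, 15.7, np.float32(2.0))
(np.int32(1252), array([271., 286.]), array([776.2,  79.4]), 110.4, 98.1, np.float32(55.9))
red
(np.int32(253), array([541.4,  46.4]), array([-454.5,  643.3]), 173.2, 63.9, np.float32(56.4))
(np.int32(9), array([559., 148.]), array([ 64.3, 708.4]), 34.3, 0.0, np.float32(0.4))
```

View pics/topz.png

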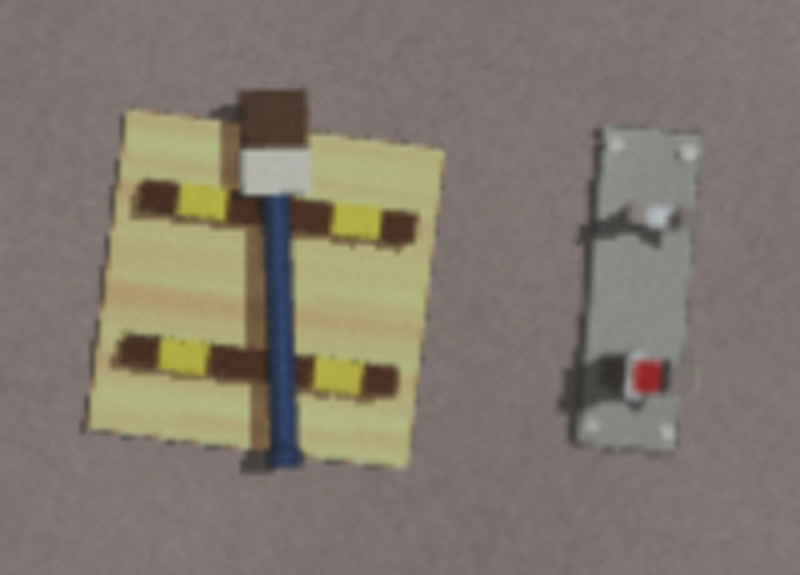

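```bash
cat > g.py <<'E'
import sys,numpy as np
from h import arm
from scipy.spatial.transform import Rotation as Ro
def go(x,y,z,ang,pr=True):
    """shift/turn from measured pose to TCP (x,y,z) with the tool x axis at world angle ang deg (mod 180), tool down"""
    s=arm.state(); q=s['tool_rot']; R=Ro.from_quat([q[1],q[2],q[3],q[0]])
    best=None
    for a in (ang,ang+180):
        c,si=np.cos(np.radians(a)),np.sin(np.radians(a))
        T=Ro.from_matrix(np.array([[c,si,0],[si,-c,0],[0,0,-1]]).T)
        w=(R.inv()*T).as_rotvec(degrees=True)
        if best is None or np.linalg.norm(w)<np.linalg.norm(best): best=w
    d=R.inv().apply(np.array([x,y,z])-s['tool_pos'])/1000
    if pr:
        print('t',round(s['time'],2),'tcp',s['tool_pos'].round(1),'F',s['contact_force'].round(1),'w',round(float(s['width']),3),'j7',round(float(s['joint_pos'][6]),2))
        print('d',d.round(4),'w',best.round(1))
if __name__=='__main__': go(*map(float,sys.argv[1:5]))
E
python3 g.py 480 250 270 80; python3 g.py 455 -200 270 90
```

```text
t 0.3 tcp [217.2 612.4 250. ] F [0.6 0.2 0.8] w 0.997 j7 -0.07
d [-0.2538  0.3688 -0.0198] w [ 0.   0.  -9.5]
t 0.3 tcp [217.2 612.4 250. ] F [0.6 0.2 0.8] w 0.997 j7 -0.07
d [-0.6863  0.4956 -0.0196] w [  0.    0.  -19.5]
```

>>> {"api": "step_arm", "payload": {
  "plan": [
    [-0.254,0.369,-0.02,0,0,-9.5,0],
    [-0.254,0.369,-0.02,0,0,-9.5,0],
    [-0.254,0.369,-0.02,0,0,-9.5,0],
    [-0.254,0.369,-0.02,0,0,-9.5,0],
    [-0.254,0.369,-0.02,0,0,-9.5,0]
  ]
}}

```text
time: 0.92
tool_pos: [401.5, 358.1, 264.6]
tool_rot: [-0.0, 0.766, 0.643, 0.0]
contact_force: [1.2, 0.8, 0.5]
width: 1.002
```

```bash
python3 g.py 455 -200 270 90
```

```text
t 0.93 tcp [401.5 358.1 264.6] F [1.2 0.8 0.5] w 1.002 j7 0.6
d [-0.5402  0.1498 -0.0057] w [  0.  -0. -10.]
```

>>> {"api": "step_arm", "payload": {
  "plan": [
    [-0.16,0.12,-0.006,0,0,-10,0],
    [-0.54,0.15,-0.006,0,0,-10,0],
    [-0.54,0.15,-0.006,0,0,-10,0],
    [-0.54,0.15,-0.006,0,0,-10,0],
    [-0.54,0.15,-0.006,0,0,-10,0]
  ]
}}

```text
time: 1.55
tool_pos: [440.8, 54.4, 268.5]
tool_rot: [0.0, 0.707, 0.707, 0.0]
contact_force: [0.6, -1.1, 0.6]
width: 0.997
```

```bash
python3 g.py 455 -200 270 90
```

```text
t 1.55 tcp [440.8  54.4 268.5] F [ 0.6 -1.1  0.6] w 0.997 j7 1.38
d [-0.2544  0.0143 -0.0016] w [ 0.1 -0.  -0. ]
```

>>> {"api": "step_arm", "payload": {
  "plan": [
    [-0.254,0.014,-0.002,0,0,0,0],
    [-0.254,0.014,-0.002,0,0,0,0],
    [-0.254,0.014,-0.002,0,0,0,0],
    [-0.254,0.014,-0.002,0,0,0,0],
    [-0.254,0.014,-0.002,0,0,0,0]
  ]
}}

```text
time: 2.17
tool_pos: [454.0, -202.7, 270.5]
tool_rot: [0.001, 0.71, 0.704, -0.001]
contact_force: [-0.4, 1.0, 0.6]
width: 1.0
```

```bash
python3 g.py 455 -200 270 90; python3 -c "
from h import *
grab('wrist','w1')"
```

```text
t 2.17 tcp [ 454.  -202.7  270.5] F [-0.4  1.   0.6] w 1.0 j7 2.0
d [0.0027 0.001  0.0005] w [ 0.   0.1 -0.5]
```

View pics/w1.png

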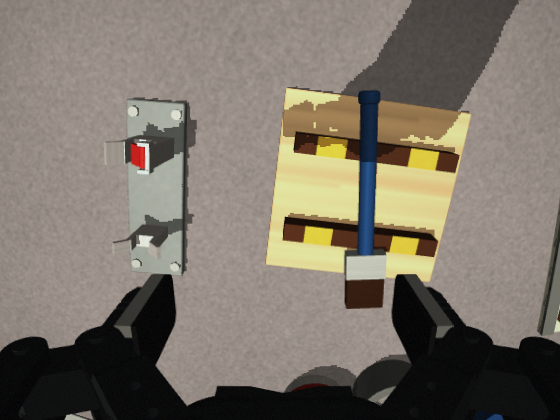

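The wrist view shows the holder on the left: base at (127–190, 97–273), red jaw at (142,155). The board is on the right with its yellow marks, and the blue handle runs from (369,95) to (367,250). I'll measure these.

Run:
```python
from m import *
f=grab('wrist'); h=hsv(f);H,S,V=h[...,0],h[...,1],h[...,2]
print('marks')
M=[]
for r in rects(f,(H>=23)&(H<34)&(S>205)&(V>130),36.5,60): print(r); M.append(r[2])
M=np.array([m for m,r in zip(M,range(9))])
print('blue')
bm=(H>105)&(H<125)&(S>120)
for r in rects(f,bm,44,100): print(r)
print('red')
for r in rects(f,((H<4)|(H>175))&(S>140)&(V>90),84,8): print(r)
print('bristle/ferrule')
print(h[290,362],h[265,362],h[200,160],h[250,30],h[110,150])
# holder base: low sat greenish grey
gm=(H>30)&(H<90)&(S<60)&(V>90); gm[:, 260:]=0
for r in rects(f,gm,12,300): print(r)
cv2.imwrite('pics/gm.png',gm.astype(np.uint8)*255)
# board outline
b=(H>15)&(H<34)&(S>60)&(V>60)
for r in rects(f,b,12,1000): print('board?',r)
```

```text
marks
blue
(np.int32(2645), array([364.4, 170.3]), array([ 453. , -121.6]), 158.7, 18.2, np.float32(2.2))
(np.int32(183), array([487.8, 416. ]), array([753.9,  57.9]), 40.4, 14.8, np.float32(84.7))
red
(np.int32(284), array([134.5, 155.2]), array([ 424.5, -323.7]), 19.7, 11.2, np.float32(173.5))
bristle/ferrule
[ 10 170  54] [ 34  19 199] [ 43  17 175] [ 11  28 153] [ 44  16 173]
(np.int32(1658), array([149.6, 115. ]), array([ 398.3, -330.8]), 59.1, 37.5, np.float32(85.9))
(np.int32(3353), array([152.4, 190.1]), array([ 473.3, -338. ]), 102.4, 58.7, np.float32(174.0))
(np.int32(1608), array([155.5, 254.9]), array([ 541. , -344.7]), 59.1, 54.0, np.float32(84.9))
board? (np.int32(12654), array([311.9, 179.5]), array([ 469.7, -163.2]), 189.9, 97.6, np.float32(172.7))
board? (np.int32(10899), array([413.4, 180.3]), array([481.4, -71.6]), 190.3, 97.4, np.float32(172.7))
```

View pics/gm.png

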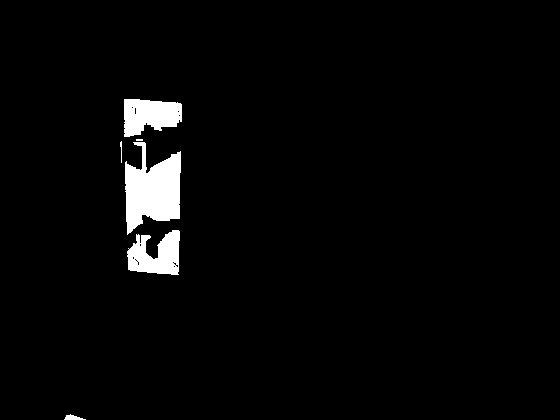

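Run:
```python
from m import *
f=grab('wrist'); h=hsv(f);H,S,V=h[...,0],h[...,1],h[...,2]
def comb(m,z):
    ys,xs=np.nonzero(m); P=plane(f,np.c_[xs,ys],z)[:,:2].astype(np.float32)
    return cv2.minAreaRect(P)
gm=(H>30)&(H<90)&(S<60)&(V>90); gm[:, 260:]=0; gm[300:]=0; 
gm=cv2.morphologyEx(gm.astype(np.uint8),cv2.MORPH_OPEN,np.ones((7,7)))
print('holder',comb(gm,12))
b=((H>15)&(H<34)&(S>60)&(V>60)).astype(np.uint8); b[:,:250]=0;b[:,480:]=0;b[290:]=0
b=cv2.morphologyEx(b,cv2.MORPH_OPEN,np.ones((5,5)))
print('board',comb(b,12))
for r in rects(f,(H>=23)&(H<34)&(S>160)&(V>130),36.5,60): print(r)
bm=(H>105)&(H<125)&(S>120); bm[300:]=0
ys,xs=np.nonzero(bm); P=plane(f,np.c_[xs,ys],44)
ax=np.array([np.cos(np.radians(2.2)),np.sin(np.radians(2.2))])
u=P[:,:2]@ax; print('blue extent u',u.min(),u.max())
hd=(u>u.min()+20); 
vx=cv2.fitLine(P[hd][:,:2].astype(np.float32),cv2.DIST_L2,0,.01,.01).ravel(); print('axis',vx,np.degrees(np.arctan2(vx[1],vx[0])))
for p in [(320,150),(318,236),(425,160)]: print(h[p[1],p[0]])
br=(H>5)&(H<16)&(S>130)&(V<90);br[:245]=0;br[320:]=0;br[:,335:395]=br[:,335:395]
print([r for r in rects(f,br,51,200)])
```

```text
holder ((474.0223083496094, -337.9698181152344), (58.57895278930664, 188.623291015625), 84.27188873291016)
board ((475.54193115234375, -117.49000549316406), (189.893798828125, 190.01712036132812), 82.6722183227539)
(np.int32(332), array([326.5, 151.1]), array([ 429.6, -156.4]), 28.4, 11.6, np.float32(87.9))
(np.int32(536), array([417.7, 159.3]), array([436.7, -66.9]), 28.4, 18.2, np.float32(82.9))
(np.int32(461), array([312.2, 235.4]), array([ 514.5, -167.7]), 27.9, 18.1, np.float32(82.9))
(np.int32(439), array([398.3, 245.4]), array([526. , -78.4]), 28.3, 18.2, np.float32(82.6))
blue extent u 368.6747164900186 527.2117475551839
axis [ 9.9970514e-01  2.4283739e-02  4.6004178e+02 -1.2199479e+02] 1.3914924
[ 27 181 225]
[ 27 181 225]
[ 26 184 223]
[(np.int32(201), array([420.8, 250.1]), array([525.7, -60.2]), 18.8, 11.9, np.float32(89.3)), (np.int32(1012), array([358.1, 293.6]), array([ 573.5, -119.8]), 38.3, 31.7, np.float32(92.3))]
```

```bash
python3 g.py 470.5 -121.7 44 91.5
```

```text
t 2.33 tcp [ 454.8 -196.8  270. ] F [ 1.7  0.1 -0.2] w 0.994 j7 2.0
d [0.0749 0.0158 0.226 ] w [-0.  -0.  -1.5]
```

>>> {"api": "step_arm", "payload": {
  "plan": [
    [0.075,0.016,0.05,0,0,-1.5,0],
    [0.075,0.016,0.1,0,0,-1.5,0],
    [0.075,0.016,0.16,0,0,-1.5,0],
    [0.075,0.016,0.2,0,0,-1.5,0],
    [0.075,0.016,0.2,0,0,-1.5,0]
  ]
}}

```text
time: 2.95
tool_pos: [468.4, -120.1, 67.8]
tool_rot: [-0.003, 0.697, 0.717, -0.002]
contact_force: [0.5, 0.8, 1.8]
width: 1.0
```

```bash
python3 g.py 470.5 -121.7 44 91.5;  python3 -c "
from h import *
grab('wrist','w2')"
```

```text
t 2.95 tcp [ 468.4 -120.1   67.8] F [0.5 0.8 1.8] w 1.0 j7 1.98
d [-0.0017  0.0022  0.0238] w [-0.4 -0.1  0.1]
```

View pics/w2.png

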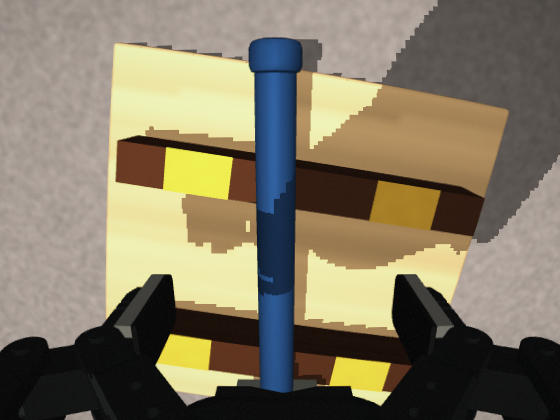

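The handle lies between the fingers at about column 277, so I'll descend and grip.

>>> {"api": "step_arm", "payload": {
  "plan": [
    [-0.002,0.002,0.024,0,0,0,0],
    [-0.002,0.002,0.024,0,0,0,0],
    [-0.002,0.002,0.024,0,0,0,1],
    [-0.002,0.002,0.024,0,0,0,1],
    [-0.002,0.002,0.024,0,0,0,1]
  ],
  "newtons": 100
}}

```text
time: 3.62
tool_pos: [473.3, -124.5, 46.9]
tool_rot: [0.0, 0.698, 0.716, 0.0]
contact_force: [0.2, 0.2, 0.5]
width: 0.379
```

>>> {"api": "step_arm", "payload": {
  "plan": [
    [0,0,0,0,0,0,1],
    [0,0,0,0,0,0,1],
    [0,0,0,0,0,0,1]
  ]
}}

```text
time: 4.0
tool_pos: [473.0, -124.5, 46.7]
tool_rot: [0.0, 0.698, 0.716, 0.0]
contact_force: [-0.9, 1.3, 7.7]
width: 0.151
```

```bash
python3 g.py 470.5 -121.7 180 91.5
```

```text
t 4.0 tcp [ 473.  -124.5   46.7] F [-0.9  1.3  7.7] w 0.151 j7 2.0
d [ 0.0029 -0.0024 -0.1333] w [ 0. -0. -0.]
```

>>> {"api": "step_arm", "payload": {
  "plan": [
    [0,0,0,0,0,0,1],
    [0,0,0,0,0,0,1]
  ]
}}

```text
time: 4.25
tool_pos: [473.0, -124.5, 46.7]
tool_rot: [0.0, 0.698, 0.716, 0.0]
contact_force: [-2.1, 0.2, 8.3]
width: 0.154
```

```bash
python3 g.py 470.5 -121.7 180 91.5;  python3 -c "
from h import *
grab('wrist','w3')"
```

```text
t 4.25 tcp [ 473.  -124.5   46.7] F [-2.1  0.2  8.3] w 0.154 j7 2.0
d [ 0.0029 -0.0024 -0.1333] w [ 0. -0. -0.]
```

View pics/w3.png

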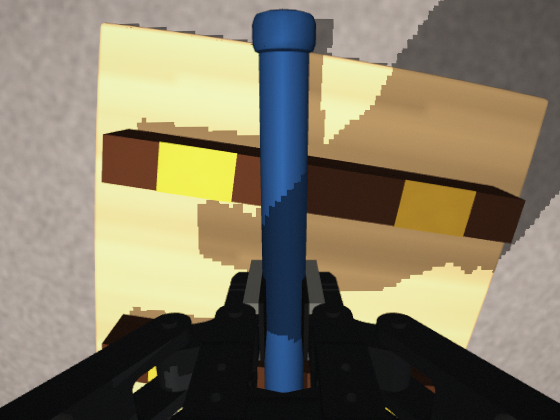

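>>> {"api": "step_arm", "payload": {
  "plan": [
    [0,0,-0.03,0,0,0,1],
    [0,0,-0.09,0,0,0,1],
    [0.003,0,-0.1,0,0,0,1],
    [-0.05,0.005,-0.1,0,0,3,1],
    [-0.11,0.005,-0.1,0,0,7.2,1]
  ]
}}

```text
time: 4.92
tool_pos: [481.3, -234.1, 145.7]
tool_rot: [-0.0, 0.741, 0.672, 0.0]
contact_force: [1.0, -0.1, -1.2]
width: 0.154
```

>>> {"api": "step_arm", "payload": {
  "plan": [
    [-0.05,0.01,0,0,0,0,1],
    [-0.1,0.01,0,0,0,0,1],
    [-0.105,0.01,0,0,0,0,1],
    [-0.105,0.01,0,0,0,0,1],
    [-0.105,0.01,0,0,0,0,1]
  ]
}}

```text
time: 5.55
tool_pos: [480.5, -337.7, 145.5]
tool_rot: [-0.001, 0.741, 0.672, 0.0]
contact_force: [0.1, -0.7, -1.1]
width: 0.153
```

```bash
python3 g.py 480.5 -338.6 140 84.27;  python3 -c "
from h import *
grab('wrist','w4');grab('scene','s4');grab('top','t4')"
```

```text
t 5.55 tcp [ 480.5 -337.7  145.5] F [ 0.1 -0.7 -1.1] w 0.153 j7 2.22
d [-0.0009  0.0001  0.0055] w [-0.  -0.1  0.1]
```

View pics/w4.png

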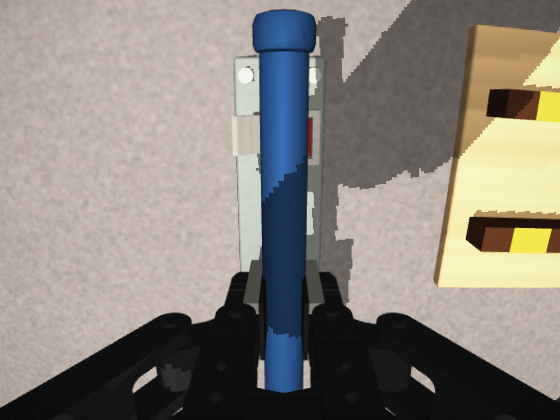

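View pics/s4.png

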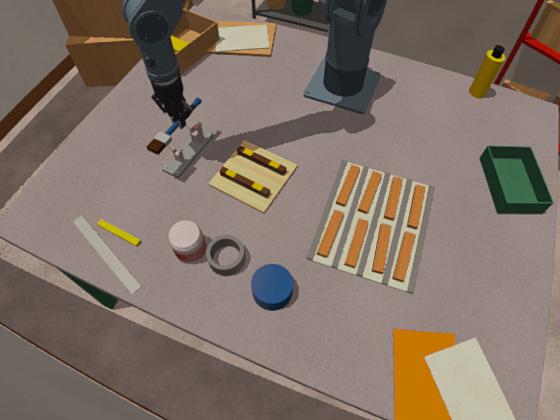

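Run:
```python
from m import *
f=grab('wrist'); h=hsv(f);H,S,V=h[...,0],h[...,1],h[...,2]
bm=(H>105)&(H<125)&(S>120)
for row in (30,45,80,120,180,230,250):
    xs=np.nonzero(bm[row,200:360])[0]+200
    P=plane(f,[(xs.min()-.5,row),(xs.max()+.5,row)],143)
    print(row,xs.min(),xs.max(),P.mean(0).round(1),np.linalg.norm(P[1]-P[0]).round(1))
ys=np.nonzero(bm[:,285])[0];print(ys.min(),plane(f,[(285,ys.min())],145))
gm=(H>30)&(H<90)&(S<60)&(V>90)
for row in (65,95,170,200,230):
    xs=np.nonzero(gm[row,200:360])[0]+200; print(row,plane(f,[(xs.min()-.5,row),(xs.max()+.5,row)],12)[:,:2].round(1))
```

```text
30 253 315 [ 385.9 -328.   143. ] 19.8
45 254 314 [ 390.4 -328.4  143. ] 19.3
80 260 307 [ 401.1 -329.6  143. ] 15.5
120 260 307 [ 413.7 -330.9  143. ] 15.9
180 261 306 [ 433.9 -332.9  143. ] 15.8
230 262 305 [ 452.1 -334.6  143. ] 15.8
250 262 304 [ 459.8 -335.6  143. ] 15.7
10 [[ 380.46139815 -327.1425313   145.        ]]
65 [[ 382.7 -358.9]
 [ 388.5 -300.6]]
95 [[ 401.6 -361.3]
 [ 407.4 -302.7]]
170 [[ 451.7 -366.4]
 [ 457.6 -306.9]]
200 [[ 473.2 -368.5]
 [ 479.1 -309.1]]
230 [[ 495.7 -370.8]
 [ 501.6 -311.4]]
```

>>> {"api": "step_arm", "payload": {
  "plan": [
    [-0.0014,0.002,0.0,0,0,0,1],
    [-0.0014,0.002,0.02,0,0,0,1],
    [-0.0014,0.002,0.04,0,0,0,1],
    [-0.0014,0.002,0.04,0,0,0,1]
  ]
}}

```text
time: 6.25
tool_pos: [480.3, -340.3, 103.4]
tool_rot: [-0.002, 0.742, 0.671, -0.001]
contact_force: [-0.1, 0.5, -1.2]
width: 0.151
```

```bash
python3 g.py 482.5 -339.4 54.7 84.27;  python3 - <<'E'
from m import *
f=grab('wrist','w5'); h=hsv(f);H,S,V=h[...,0],h[...,1],h[...,2]
bm=(H>105)&(H<125)&(S>120)
z=arm.state()['tool_pos'][2]-2.7
for row in (30,80,120,180,230):
    xs=np.nonzero(bm[row,200:360])[0]+200
    P=plane(f,[(xs.min()-.5,row),(xs.max()+.5,row)],z)
    print(row,P.mean(0).round(1),np.linalg.norm(P[1]-P[0]).round(1))
E
```

```text
t 6.25 tcp [ 480.3 -340.3  103.4] F [-0.1  0.5 -1.2] w 0.151 j7 2.24
d [0.001  0.0023 0.0487] w [-0.3 -0.1  0. ]
30 [ 385.8 -329.6  101.9] 19.6
80 [ 400.8 -331.3  101.9] 15.3
120 [ 413.3 -332.6  101.9] 15.7
180 [ 433.3 -334.6  101.9] 15.7
230 [ 451.2 -336.2  101.9] 15.2
```

View pics/w5.png

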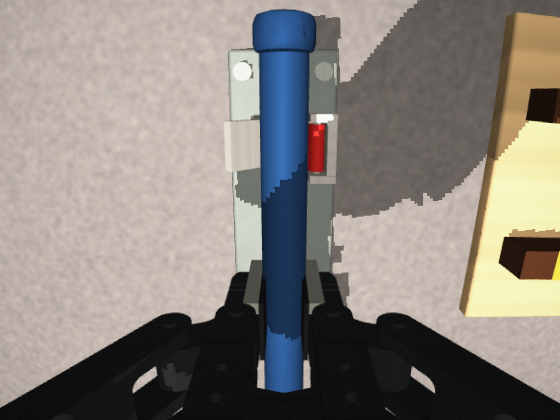

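>>> {"api": "step_arm", "payload": {
  "plan": [
    [0,0,0.01,0,0,0,1],
    [0,0,0.02,0,0,0,1],
    [0,0,0.03,0,0,0,1],
    [0,0,0.03,0,0,0,1],
    [0,0,0.03,0,0,0,1]
  ]
}}

```text
time: 6.92
tool_pos: [481.8, -342.7, 76.4]
tool_rot: [0.001, 0.742, 0.671, -0.0]
contact_force: [-1.5, -4.5, -1.4]
width: 0.153
```

```bash
python3 g.py 482.5 -339.4 54.7 84.27;  python3 - <<'E'
from m import *
f=grab('wrist','w6')
E
```

```text
t 6.92 tcp [ 481.8 -342.7   76.4] F [-1.5 -4.5 -1.4] w 0.153 j7 2.26
d [0.0034 0.0004 0.0217] w [ 0.   0.1 -0. ]
```

View pics/w6.png

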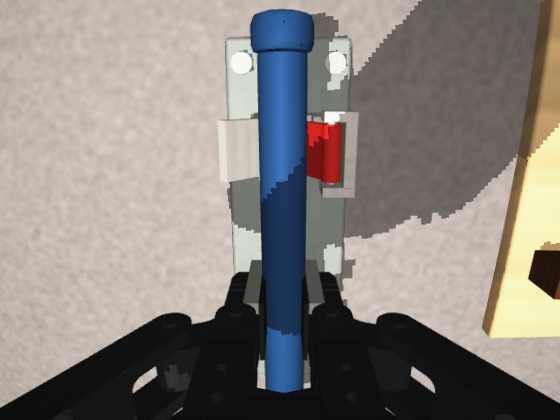

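```bash
cat > hl.py <<'E'
from m import *
def hl():
    f=grab('wrist'); h=hsv(f);H,S,V=h[...,0],h[...,1],h[...,2]
    bm=(H>105)&(H<125)&(S>120)
    s=arm.state(); z=s['tool_pos'][2]-2.7
    c,si=np.cos(np.radians(-5.73)),np.sin(np.radians(-5.73))
    for row in (30,80,120,180,230):
        xs=np.nonzero(bm[row,200:360])[0]+200
        P=plane(f,[(xs.min()-.5,row),(xs.max()+.5,row)],z)
        m=P.mean(0)-[474,-338.6,0]
        print(row,'holder x,y',(m[0]*c+m[1]*si).round(1),(-m[0]*si+m[1]*c).round(1),np.linalg.norm(P[1]-P[0]).round(1))
    print('tcp',s['tool_pos'].round(1),s['contact_force'].round(1))
if __name__=='__main__': hl()
E
python3 hl.py
```

```text
30 holder x,y -87.1 -2.8 19.4
80 holder x,y -71.9 -2.8 15.4
120 holder x,y -59.2 -2.7 15.5
180 holder x,y -39.0 -2.6 15.8
230 holder x,y -20.8 -2.6 15.7
tcp [ 481.8 -342.5   76.4] [-0.3 -5.  -0.3]
```

>>> {"api": "step_arm", "payload": {
  "plan": [
    [0.0027,0,-0.004,0,0,0,1],
    [0.0027,0,-0.004,0,0,0,1],
    [0.0027,0,-0.004,0,0,0,1]
  ]
}}

```text
time: 7.4
tool_pos: [482.2, -340.1, 80.9]
tool_rot: [0.001, 0.742, 0.671, -0.0]
contact_force: [-1.8, -5.1, 0.9]
width: 0.148
```

```bash
python3 hl.py
```

```text
30 holder x,y -86.9 -0.7 19.7
80 holder x,y -71.7 -0.4 15.8
120 holder x,y -59.0 -0.5 15.5
180 holder x,y -38.8 -0.3 15.8
230 holder x,y -20.6 -0.0 15.7
tcp [ 482.2 -340.1   80.8] [-0.9 -5.4  1.4]
```

Aligned to within 0.5 mm. Now I'll press down: TCP from 80.8 to 54.5, i.e. 26 mm.

>>> {"api": "step_arm", "payload": {
  "plan": [
    [0.0005,0,0.008,0,0,0,1],
    [0.0005,0,0.014,0,0,0,1],
    [0.0005,0,0.02,0,0,0,1],
    [0.0005,0,0.026,0,0,0,1],
    [0.0005,0,0.026,0,0,0,1]
  ]
}}

```text
time: 8.07
tool_pos: [482.5, -339.5, 54.7]
tool_rot: [0.001, 0.742, 0.67, -0.0]
contact_force: [-1.4, -5.9, 7.4]
width: 0.149
```

```bash
python3 hl.py; python3 -c "
from h import *
grab('wrist','w7')"
```

```text
30 holder x,y -86.7 0.9 19.7
80 holder x,y -71.5 0.9 15.7
120 holder x,y -58.8 0.8 15.5
180 holder x,y -38.6 -5.6 2.7
230 holder x,y -20.4 1.0 15.7
tcp [ 482.5 -339.5   54.7] [-2.2 -4.9  8.5]
```

View pics/w7.png

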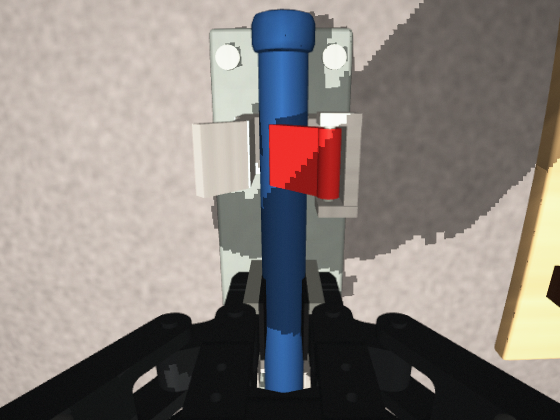

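The red jaw has sprung back over the handle (270–325, 125–195). Time to release and lift.

>>> {"api": "step_arm", "payload": {
  "plan": [
    [0,0,0.001,0,0,0,0.6],
    [0,0,0.0,0,0,0,0.4],
    [0,0,0.0,0,0,0,0.4],
    [0,0,-0.03,0,0,0,0.4],
    [0,0,-0.08,0,0,0,0.4]
  ]
}}

```text
time: 8.8
tool_pos: [481.2, -336.8, 133.3]
tool_rot: [-0.002, 0.741, 0.671, -0.0]
contact_force: [1.3, 0.3, -0.0]
width: 0.604
```

>>> {"api": "step_arm", "payload": {
  "plan": [
    [0,0,-0.05,0,0,0,0],
    [0,0,-0.1,0,0,0,0],
    [0,0,-0.1,0,0,0,0]
  ]
}}

```text
time: 9.18
tool_pos: [484.4, -339.4, 238.1]
tool_rot: [0.003, 0.741, 0.671, 0.001]
contact_force: [0.5, 1.0, -0.5]
width: 0.999
```

Run:
```python
from m import *
f=grab('wrist','w8'); h=hsv(f);H,S,V=h[...,0],h[...,1],h[...,2]
s=arm.state();print(s['time'],s['tool_pos'],s['width'])
bm=(H>105)&(H<125)&(S>120)
c,si=np.cos(np.radians(-5.73)),np.sin(np.radians(-5.73))
for row in range(40,330,20):
    xs=np.nonzero(bm[row,200:360])[0]+200
    if len(xs)<5: continue
    P=plane(f,[(xs.min()-.5,row),(xs.max()+.5,row)],52)
    m=P.mean(0)-[474,-338.6,0]
    print(row,'holder x,y',(m[0]*c+m[1]*si).round(1),(-m[0]*si+m[1]*c).round(1),np.linalg.norm(P[1]-P[0]).round(1))
```

```text
9.225 [ 483.22752657 -338.34799543  235.62944524] 1.0021305375936689
60 holder x,y -91.5 1.1 12.4
80 holder x,y -76.4 0.7 14.9
100 holder x,y -61.1 0.7 15.1
140 holder x,y -29.4 0.7 15.5
160 holder x,y -12.9 1.1 14.9
180 holder x,y 4.0 1.1 15.1
200 holder x,y 21.5 1.1 15.4
220 holder x,y 39.5 0.7 14.7
240 holder x,y 58.1 1.1 15.9
```

View pics/w8.png

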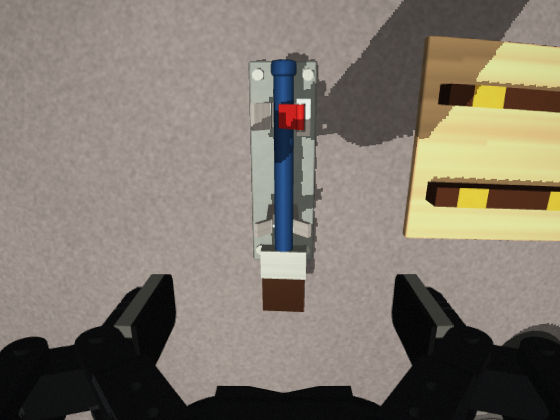

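The brush is seated: 0.7–1.1 mm off the centre line, level, jaw shut, bristles beyond the rest. Next I'll go and look over the staining board.

```bash
python3 g.py 450 240 300 91
```

```text
t 9.22 tcp [ 483.2 -338.3  235.6] F [-0.2 -0.4 -1.6] w 1.002 j7 2.18
d [ 0.5721 -0.0903 -0.065 ] w [ 0.2  0.  -6.7]
```

>>> {"api": "step_arm", "payload": {
  "plan": [
    [0.572,-0.09,-0.065,0,0,-6.7,0],
    [0.572,-0.09,-0.065,0,0,-6.7,0],
    [0.572,-0.09,-0.065,0,0,-6.7,0],
    [0.572,-0.09,-0.065,0,0,-6.7,0],
    [0.572,-0.09,-0.065,0,0,-6.7,0]
  ]
}}

```text
time: 9.85
tool_pos: [463.5, -25.8, 267.8]
tool_rot: [-0.001, 0.701, 0.713, -0.001]
contact_force: [0.9, 0.2, -0.3]
width: 0.996
```

```bash
python3 g.py 450 240 300 91
```

```text
t 9.85 tcp [463.5 -25.8 267.8] F [ 0.9  0.2 -0.3] w 0.996 j7 1.61
d [ 0.266  -0.0089 -0.0321] w [-0.1 -0.   0. ]
```

>>> {"api": "step_arm", "payload": {
  "plan": [
    [0.266,-0.009,-0.032,0,0,0,0],
    [0.266,-0.009,-0.032,0,0,0,0],
    [0.266,-0.009,-0.032,0,0,0,0],
    [0.266,-0.009,-0.032,0,0,0,0],
    [0.266,-0.009,-0.032,0,0,0,0]
  ]
}}

```text
time: 10.48
tool_pos: [449.3, 242.1, 299.7]
tool_rot: [-0.001, 0.699, 0.716, -0.001]
contact_force: [0.4, -0.5, 0.6]
width: 1.003
```

```bash
cat > sl.py <<'E'
from m import *
def slats(n='wrist',z=22,x0=330,x1=660,y0=100,y1=400):
    f=grab(n,'last_'+n)
    o=[r for r in rects(f,slatmask(f),z,100)]
    s=arm.state(); print('t',round(s['time'],2),'tcp',s['tool_pos'].round(1))
    for r in o:
        if x0<r[2][0]<x1 and y0<r[2][1]<y1: print(r[2],r[3],r[4],float(r[5]),r[1])
if __name__=='__main__':
    import sys
    slats(sys.argv[1] if len(sys.argv)>1 else 'wrist')
E
python3 g.py 450 240 300 91; python3 sl.py
```

```text
t 10.47 tcp [449.3 242.1 299.7] F [ 0.4 -0.5  0.6] w 1.003 j7 1.03
d [-0.0022  0.0007 -0.0003] w [-0.1 -0.   0.4]
t 10.53 tcp [449.5 242.4 299.8]
[356.8 277.5] 55.4 27.5 3.0 [318.9  78.5]
[404.8 214. ] 138.7 27.0 179.10000610351562 [256.2 124.2]
[407.3 149.8] 138.3 27.1 179.6999969482422 [195.3 125. ]
[438.5 284.1] 57.7 27.2 4.300000190734863 [320.9 161.1]
[442.4 350.8] 52.7 26.9 4.400000095367432 [382.3 167.5]
[561.7 292.5] 138.7 27.5 6.900000095367432 [322.5 261.9]
[561.2 352.9] 138.1 27.4 1.7999999523162842 [374.2 262.5]
[572.7 154.9] 138.4 27.1 179.89999389648438 [205.3 268.4]
[572.  227.3] 137.8 27.2 2.5 [266.8 269. ]
```

View pics/last_wrist.png

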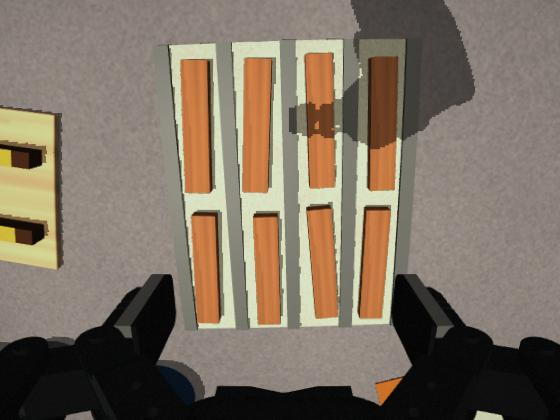

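```bash
python3 g.py 572.7 155 90 90
```

```text
t 10.53 tcp [449.5 242.4 299.8] F [-0.2  2.3  0.1] w 1.0 j7 1.03
d [-0.0905  0.1215  0.2095] w [-0.1 -0.   1.4]
```

>>> {"api": "step_arm", "payload": {
  "plan": [
    [-0.045,0.06,0.05,0,0,1.4,0.42],
    [-0.09,0.121,0.09,0,0,1.4,0.42],
    [-0.09,0.121,0.15,0,0,1.4,0.42],
    [-0.09,0.121,0.21,0,0,1.4,0.42],
    [-0.09,0.121,0.21,0,0,1.4,0.42]
  ]
}}

```text
time: 11.15
tool_pos: [571.3, 145.7, 86.3]
tool_rot: [-0.001, 0.711, 0.703, -0.004]
contact_force: [0.6, -0.3, 0.6]
width: 0.58
```

>>> {"api": "step_arm", "payload": {
  "plan": [
    [0,0,0,0,0,0,0.42],
    [0,0,0,0,0,0,0.42]
  ]
}}

```text
time: 11.4
tool_pos: [574.2, 149.1, 91.9]
tool_rot: [0.0, 0.71, 0.704, 0.0]
contact_force: [0.2, -0.4, 0.1]
width: 0.579
```

```bash
python3 g.py 572.7 155 31 90; python3 sl.py
```

```text
t 11.4 tcp [574.2 149.1  91.9] F [ 0.2 -0.4  0.1] w 0.579 j7 1.31
d [ 0.0059 -0.0016  0.0609] w [ 0.  -0.  -0.5]
t 11.45 tcp [574.7 149.5  92.5]
[465.9 148.9] 27.3 22.8 89.5 [278.8  24.7]
[464.2 212.6] 20.4 9.1 177.5 [408.   24.9]
[463.9 220.8] 20.5 3.9 175.89999389648438 [427.1  25.8]
[562.7 292.4] 138.7 27.9 6.800000190734863 [532.8 231.7]
[572.8 154.1] 139.0 27.4 0.10000000149011612 [290.2 221.3]
[569.2 226.5] 131.4 27.6 2.4000000953674316 [422.7 222.4]
```

View pics/last_wrist.png

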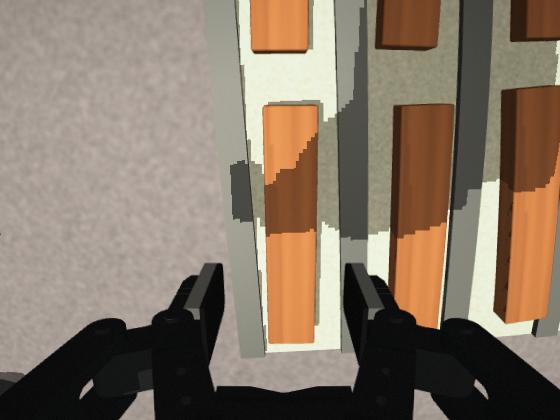

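>>> {"api": "step_arm", "payload": {
  "plan": [
    [0.005,-0.002,0.0,0,0,0,0.42],
    [0.005,-0.002,0.03,0,0,0,0.42],
    [0.005,-0.002,0.06,0,0,0,0.42],
    [0.005,-0.002,0.062,0,0,0,0.42],
    [0.005,-0.002,0.062,0,0,0,0.42]
  ]
}}

```text
time: 12.08
tool_pos: [572.6, 155.2, 30.2]
tool_rot: [0.0, 0.71, 0.705, 0.001]
contact_force: [0.9, 0.2, 0.2]
width: 0.578
```

```bash
python3 g.py 572.8 154.3 31 90; python3 sl.py
```

```text
t 12.07 tcp [572.6 155.2  30.2] F [0.9 0.2 0.2] w 0.578 j7 1.31
d [-0.0009  0.0002 -0.0008] w [ 0.1 -0.  -0.4]
t 12.12 tcp [572.9 155.2  30.5]
[472.2 148.9] 27.6 9.9 89.19999694824219 [258.6  15.9]
[470.4 211.9] 8.7 7.9 92.0999984741211 [447.   12.9]
[470.2 221. ] 8.4 3.0 169.3000030517578 [475.3  15. ]
[562.5 154. ] 118.4 27.6 0.0 [276.7 245.6]
[547.3 226.1] 87.7 27.9 1.7000000476837158 [464.3 222.7]
[631.7 224. ] 19.0 17.3 1.600000023841858 [426.7 407.5]
```

View pics/last_wrist.png

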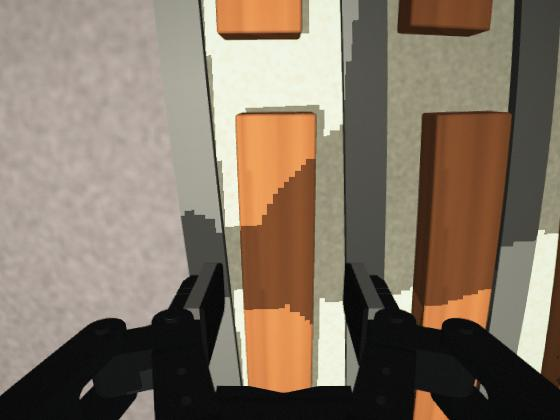

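>>> {"api": "step_arm", "payload": {
  "plan": [
    [0,0,0,0,0,0,1],
    [0,0,0,0,0,0,1],
    [0,0,0,0,0,0,1]
  ],
  "newtons": 60
}}

```text
time: 12.5
tool_pos: [572.9, 155.0, 30.5]
tool_rot: [0.0, 0.71, 0.704, 0.001]
contact_force: [-1.4, -0.4, 7.0]
width: 0.308
```

```bash
python3 g.py 572.8 154.3 100 90
```

```text
t 12.5 tcp [572.9 155.   30.5] F [-1.4 -0.4  7. ] w 0.308 j7 1.31
d [-0.0007  0.0001 -0.0695] w [ 0.1 -0.  -0.4]
```

>>> {"api": "step_arm", "payload": {
  "plan": [
    [0,0,-0.03,0,0,0,1],
    [0,0,-0.08,0,0,0,1],
    [-0.06,-0.02,-0.11,0,0,4,1],
    [-0.12,-0.05,-0.11,0,0,7.5,1],
    [-0.18,-0.08,-0.11,0,0,7.5,1]
  ]
}}

```text
time: 13.12
tool_pos: [497.6, -12.1, 140.2]
tool_rot: [0.001, 0.754, 0.656, 0.001]
contact_force: [-0.1, -1.0, -0.6]
width: 0.309
```

>>> {"api": "step_arm", "payload": {
  "plan": [
    [-0.045,-0.005,0,0,0,0,1],
    [-0.045,-0.005,0,0,0,0,1],
    [-0.045,-0.005,0,0,0,0,1]
  ]
}}

```text
time: 13.5
tool_pos: [487.2, -53.8, 139.4]
tool_rot: [0.0, 0.754, 0.657, 0.001]
contact_force: [0.2, 0.4, 0.4]
width: 0.307
```

```bash
python3 g.py 481.2 -72.9 61 82.67; python3 sl.py
```

```text
t 13.5 tcp [487.2 -53.8 139.4] F [0.2 0.4 0.4] w 0.307 j7 1.55
d [-0.0198 -0.0034  0.0783] w [ 0.1 -0.  -0.6]
t 13.55 tcp [487.3 -53.2 139.2]
[425.1 135.8] 102.3 3.1 1.100000023841858 [558.2 103.3]
```

View pics/last_wrist.png

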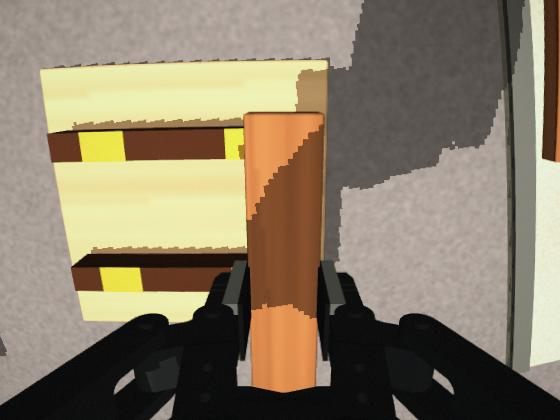

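>>> {"api": "step_arm", "payload": {
  "plan": [
    [-0.02,-0.0035,0.0,0,0,-0.6,1],
    [-0.02,-0.0035,0.04,0,0,-0.6,1],
    [-0.02,-0.0035,0.065,0,0,-0.6,1],
    [-0.02,-0.0035,0.077,0,0,-0.6,1],
    [-0.02,-0.0035,0.077,0,0,-0.6,1]
  ]
}}

```text
time: 14.18
tool_pos: [480.8, -72.7, 61.7]
tool_rot: [-0.0, 0.75, 0.661, 0.0]
contact_force: [-0.0, 0.1, 0.2]
width: 0.31
```

>>> {"api": "step_arm", "payload": {
  "plan": [
    [0,0,0.0,0,0,0,1]
  ]
}}

```text
time: 14.3
tool_pos: [481.1, -73.1, 62.3]
tool_rot: [0.0, 0.75, 0.661, 0.0]
contact_force: [1.1, 0.1, -0.0]
width: 0.302
```

```bash
python3 g.py 481.2 -72.9 60.5 82.67
```

```text
t 14.3 tcp [481.1 -73.1  62.3] F [ 1.1  0.1 -0. ] w 0.302 j7 1.64
d [0.0003 0.     0.0018] w [ 0.1 -0.   0.1]
```

>>> {"api": "step_arm", "payload": {
  "plan": [
    [0,0,0.0015,0,0,0,1],
    [0,0,0.0015,0,0,0,0.42],
    [0,0,0.0015,0,0,0,0.42],
    [0,0,-0.02,0,0,0,0.42],
    [0,0,-0.08,0,0,0,0.42]
  ]
}}

```text
time: 14.92
tool_pos: [478.5, -73.5, 140.9]
tool_rot: [-0.002, 0.751, 0.661, -0.002]
contact_force: [1.3, -0.2, -0.0]
width: 0.579
```

```bash
python3 g.py 572 227.3 140 92.5
cat > tw.py <<'E'
from m import *
import sys
def tw(z,n='wrist'):
    f=grab(n,'tw_'+n); s=arm.state()
    c,si=np.cos(np.radians(-7.33)),np.sin(np.radians(-7.33))
    print('t',round(s['time'],2),'tcp',s['tool_pos'].round(1))
    for r in rects(f,slatmask(f),z,100):
        m=r[2]-[475.5,-117.5]
        print('board xy',(m[0]*c+m[1]*si).round(1),(-m[0]*si+m[1]*c).round(1),'LW',r[3],r[4],'ang rel',round((float(r[5])+7.33)%180,1),r[1])
if __name__=='__main__': tw(float(sys.argv[1]),sys.argv[2] if len(sys.argv)>2 else 'wrist')
E
python3 tw.py 52
```

```text
t 14.93 tcp [478.5 -73.5 140.9] F [ 1.3 -0.2 -0. ] w 0.579 j7 1.61
d [0.3102 0.0545 0.0005] w [-0.3  0.  -9.8]
t 14.97 tcp [483.3 -74.4 148.9]
board xy -0.4 45.4 LW 138.3 27.7 ang rel 0.1 [283.6 227.8]
```

View pics/tw_wrist.png

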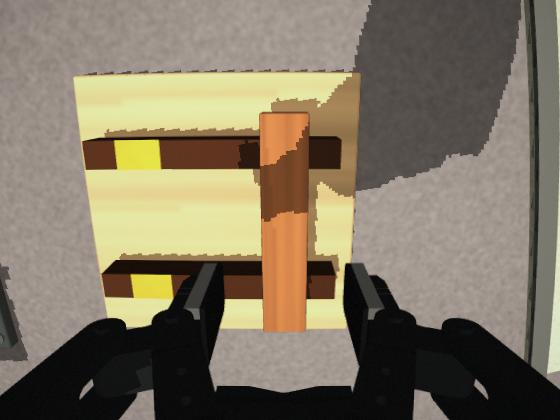

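>>> {"api": "step_arm", "payload": {
  "plan": [
    [0.3095,0.052,0,0,0,-9.8,0.42],
    [0.3095,0.052,0,0,0,-9.8,0.42],
    [0.3095,0.052,0,0,0,-9.8,0.42],
    [0.3095,0.052,0.02,0,0,-9.8,0.42],
    [0.3095,0.052,0.04,0,0,-9.8,0.42]
  ]
}}

```text
time: 15.6
tool_pos: [570.8, 221.8, 106.6]
tool_rot: [0.001, 0.692, 0.722, 0.002]
contact_force: [0.6, -0.5, 0.3]
width: 0.58
```

>>> {"api": "step_arm", "payload": {
  "plan": [
    [0.01,0,0,0,0,0,0.42],
    [0.01,0,0,0,0,0,0.42],
    [0.01,0,0,0,0,0,0.42]
  ]
}}

```text
time: 15.98
tool_pos: [569.2, 226.7, 106.2]
tool_rot: [0.001, 0.693, 0.721, -0.0]
contact_force: [0.1, 0.6, 0.0]
width: 0.579
```

```bash
python3 g.py 572 227.3 30.5 92.5; python3 sl.py
```

```text
t 15.97 tcp [569.2 226.7 106.2] F [0.1 0.6 0. ] w 0.579 j7 1.22
d [0.0006 0.0027 0.0757] w [ 0.   0.1 -0.2]
t 16.02 tcp [569.3 226.7 106.3]
[462.5 149.2] 29.5 27.2 0.10000000149011612 [141.3  29.1]
[460.6 212.7] 29.1 27.4 179.5 [263.   28.6]
[572.2 226.9] 138.6 27.5 2.5 [282.  227.8]
[582.  294.6] 87.9 27.5 7.599999904632568 [397.4 261.6]
[583.4 353.4] 95.5 27.6 1.5 [486.5 252.5]
```

Slat confirmed at (572.2, 226.9). Descend and grip.

>>> {"api": "step_arm", "payload": {
  "plan": [
    [0.0005,0.003,0.02,0,0,0,0.42],
    [0.0005,0.003,0.05,0,0,0,0.42],
    [0.0005,0.003,0.075,0,0,0,0.42],
    [0.0005,0.003,0.0755,0,0,0,0.42],
    [0.0005,0.003,0.0755,0,0,0,1]
  ]
}}

```text
time: 16.65
tool_pos: [571.5, 229.0, 29.4]
tool_rot: [-0.0, 0.692, 0.722, -0.0]
contact_force: [0.3, 4.6, 5.7]
width: 0.38
```

>>> {"api": "step_arm", "payload": {
  "plan": [
    [0,0,0,0,0,0,1],
    [0,0,0,0,0,0,1],
    [0,0,0,0,0,0,1]
  ]
}}

```text
time: 17.02
tool_pos: [571.7, 229.3, 30.2]
tool_rot: [0.0, 0.692, 0.722, -0.0]
contact_force: [-0.4, -1.4, 0.7]
width: 0.309
```

```bash
python3 g.py 469.8 -162.1 140.5 82.67
```

```text
t 17.02 tcp [571.7 229.3  30.2] F [-0.4 -1.4  0.7] w 0.309 j7 1.23
d [-0.3867 -0.1186 -0.1102] w [0.  0.  9.8]
```

>>> {"api": "step_arm", "payload": {
  "plan": [
    [0,0,-0.04,0,0,0,1],
    [-0.02,-0.006,-0.09,0,0,0,1],
    [-0.387,-0.1185,-0.11,0,0,9.8,1],
    [-0.387,-0.1185,-0.11,0,0,9.8,1],
    [-0.387,-0.1185,-0.11,0,0,9.8,1]
  ]
}}

```text
time: 17.65
tool_pos: [518.8, 26.3, 130.2]
tool_rot: [0.0, 0.751, 0.661, 0.0]
contact_force: [0.6, -0.4, -0.1]
width: 0.306
```

```bash
python3 g.py 469.8 -162.1 140.5 82.67
```

```text
t 17.65 tcp [518.8  26.3 130.2] F [ 0.6 -0.4 -0.1] w 0.306 j7 1.4
d [-0.1931 -0.0247 -0.0103] w [0. 0. 0.]
```

>>> {"api": "step_arm", "payload": {
  "plan": [
    [-0.185,-0.024,-0.008,0,0,0,1],
    [-0.185,-0.024,-0.008,0,0,0,1],
    [-0.185,-0.024,-0.008,0,0,0,1],
    [-0.185,-0.024,-0.008,0,0,0,1],
    [-0.185,-0.024,-0.008,0,0,0,1]
  ]
}}

```text
time: 18.27
tool_pos: [472.2, -151.8, 137.9]
tool_rot: [-0.0, 0.751, 0.66, 0.0]
contact_force: [-0.3, 0.9, 0.7]
width: 0.305
```

```bash
python3 g.py 469.8 -162.1 60.8 82.67; python3 tw.py 52
```

```text
t 18.27 tcp [ 472.2 -151.8  137.9] F [-0.3  0.9  0.7] w 0.305 j7 1.77
d [-0.0106 -0.0011  0.0771] w [ 0. -0. -0.]
t 18.32 tcp [ 472.4 -150.9  137.8]
board xy -1.0 45.4 LW 136.7 28.1 ang rel 179.9 [415.6 213.6]
board xy 29.2 -33.4 LW 186.2 43.7 ang rel 0.0 [282.8 247.2]
```

View pics/tw_wrist.png

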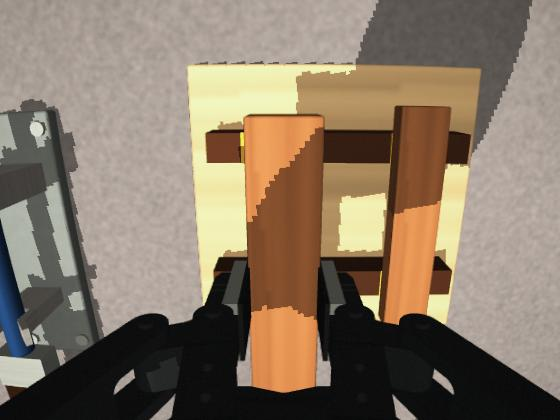

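>>> {"api": "step_arm", "payload": {
  "plan": [
    [-0.0115,-0.001,0.0,0,0,0,1],
    [-0.0115,-0.001,0.04,0,0,0,1],
    [-0.0115,-0.001,0.065,0,0,0,1],
    [-0.0115,-0.001,0.075,0,0,0,1],
    [-0.0115,-0.001,0.075,0,0,0,1]
  ]
}}

```text
time: 18.95
tool_pos: [469.6, -163.4, 62.7]
tool_rot: [-0.0, 0.751, 0.661, -0.0]
contact_force: [-1.0, 0.5, -0.6]
width: 0.306
```

>>> {"api": "step_arm", "payload": {
  "plan": [
    [0,0,0.0,0,0,0,1]
  ]
}}

```text
time: 19.08
tool_pos: [470.4, -163.7, 63.7]
tool_rot: [0.001, 0.751, 0.661, 0.0]
contact_force: [0.6, -0.4, -0.6]
width: 0.307
```

```bash
python3 g.py 469.8 -162.1 60.2 82.67
```

```text
t 19.07 tcp [ 470.4 -163.7   63.7] F [ 0.6 -0.4 -0.6] w 0.307 j7 1.82
d [ 0.0015 -0.0008  0.0035] w [0.1 0.  0. ]
```

>>> {"api": "step_arm", "payload": {
  "plan": [
    [0.0015,-0.001,0.003,0,0,0,1],
    [0.0015,-0.001,0.003,0,0,0,1],
    [0.0015,-0.001,0.003,0,0,0,0.42],
    [0.0015,-0.001,0.003,0,0,0,0.42],
    [0.0015,-0.001,-0.03,0,0,0,0.42]
  ]
}}

```text
time: 19.7
tool_pos: [467.2, -161.5, 91.7]
tool_rot: [-0.002, 0.751, 0.661, -0.001]
contact_force: [0.8, 0.3, 1.1]
width: 0.581
```

>>> {"api": "step_arm", "payload": {
  "plan": [
    [0,0,-0.04,0,0,0,0.42],
    [0,0,-0.04,0,0,0,0.42]
  ]
}}

```text
time: 19.95
tool_pos: [470.8, -162.6, 135.4]
tool_rot: [0.002, 0.751, 0.66, 0.002]
contact_force: [-0.3, -0.1, -0.7]
width: 0.581
```

```bash
python3 g.py 561.7 292.5 110 96.9; python3 tw.py 52
```

```text
t 19.95 tcp [ 470.8 -162.6  135.4] F [-0.3 -0.1 -0.7] w 0.581 j7 1.79
d [0.463  0.0318 0.0254] w [  0.3   0.1 -14.2]
t 20.0 tcp [ 469.7 -162.2  133.9]
board xy -0.1 -43.7 LW 139.2 27.7 ang rel 0.0 [284.4 215.4]
board xy 0.2 45.2 LW 138.5 28.0 ang rel 0.2 [435.  225.4]
```

>>> {"api": "step_arm", "payload": {
  "plan": [
    [0.463,0.032,0,0,0,-14.2,0.42],
    [0.463,0.032,0,0,0,-14.2,0.42],
    [0.463,0.032,0,0,0,-14.2,0.42],
    [0.463,0.032,0,0,0,-14.2,0.42],
    [0.463,0.032,0,0,0,-14.2,0.42]
  ]
}}

```text
time: 20.62
tool_pos: [529.3, 146.2, 131.6]
tool_rot: [-0.0, 0.663, 0.748, -0.001]
contact_force: [1.9, 0.5, -0.0]
width: 0.58
```

```bash
python3 g.py 561.7 292.5 110 96.9
```

```text
t 20.62 tcp [529.3 146.2 131.6] F [ 1.9  0.5 -0. ] w 0.58 j7 1.39
d [0.1413 0.0497 0.0214] w [-0.1  0.  -0. ]
```

>>> {"api": "step_arm", "payload": {
  "plan": [
    [0.141,0.05,0.021,0,0,0,0.42],
    [0.141,0.05,0.021,0,0,0,0.42],
    [0.141,0.05,0.021,0,0,0,0.42],
    [0.141,0.05,0.021,0,0,0,0.42],
    [0.141,0.05,0.021,0,0,0,0.42]
  ]
}}

```text
time: 21.25
tool_pos: [562.3, 288.4, 110.8]
tool_rot: [0.0, 0.664, 0.748, -0.001]
contact_force: [0.2, -0.1, -0.2]
width: 0.579
```

```bash
python3 g.py 561.7 292.5 30.5 96.9; python3 sl.py
```

```text
t 21.25 tcp [562.3 288.4 110.8] F [ 0.2 -0.1 -0.2] w 0.579 j7 1.19
d [0.0043 0.0001 0.0803] w [-0.1  0.1 -0.1]
t 21.3 tcp [562.6 288.1 111.3]
[462.9 149.2] 28.5 27.2 0.10000000149011612 [49.9 26.2]
[459.4 212.7] 31.4 27.4 179.0 [163.3  29. ]
[452.6 285.1] 31.2 27.4 4.300000190734863 [299.8  30. ]
[513.2 286.3] 41.0 27.4 6.699999809265137 [287.2 138.8]
[594.  296.3] 73.3 27.4 6.699999809265137 [288.1 274.1]
[580.7 353.3] 46.2 27.4 1.7999999523162842 [386.8 260.1]
```

View pics/last_wrist.png

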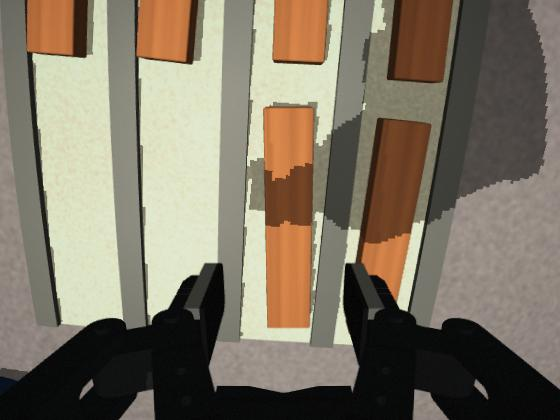

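>>> {"api": "step_arm", "payload": {
  "plan": [
    [0.0043,0,0.02,0,0,0,0.5],
    [0.0043,0,0.05,0,0,0,0.5],
    [0.0043,0,0.08,0,0,0,0.5],
    [0.0043,0,0.08,0,0,0,0.5],
    [0.0043,0,0.08,0,0,0,1]
  ]
}}

```text
time: 21.92
tool_pos: [561.7, 293.9, 31.2]
tool_rot: [-0.0, 0.664, 0.748, -0.001]
contact_force: [-6.0, -3.5, 13.0]
width: 0.308
```

>>> {"api": "step_arm", "payload": {
  "plan": [
    [0,0,0,0,0,0,1],
    [0,0,0,0,0,0,1],
    [0,0,0,0,0,0,1]
  ]
}}

```text
time: 22.3
tool_pos: [562.0, 294.5, 31.9]
tool_rot: [0.0, 0.663, 0.748, -0.0]
contact_force: [0.4, -0.8, -1.0]
width: 0.306
```

```bash
python3 g.py 520.1 -123.2 150 -7.33
```

```text
t 22.3 tcp [562.  294.5  31.9] F [ 0.4 -0.8 -1. ] w 0.306 j7 1.19
d [-0.4097 -0.0916 -0.118 ] w [ -0.    0.  -75.8]
```

>>> {"api": "step_arm", "payload": {
  "plan": [
    [0,0,-0.04,0,0,0,1],
    [0,0,-0.09,0,0,10,1],
    [-0.06,-0.015,-0.118,0,0,20,1],
    [-0.12,-0.03,-0.118,0,0,30,1],
    [-0.18,-0.045,-0.118,0,0,40,1]
  ]
}}

```text
time: 22.92
tool_pos: [539.5, 112.8, 150.8]
tool_rot: [0.0, 0.881, 0.474, 0.001]
contact_force: [1.3, -0.2, 0.7]
width: 0.306
```

```bash
python3 g.py 520.1 -123.2 150 -7.33
```

```text
t 22.93 tcp [539.5 112.8 150.8] F [ 1.3 -0.2  0.7] w 0.306 j7 0.87
d [-0.2076  0.1137  0.0006] w [ 0.  -0.1 63.9]
```

>>> {"api": "step_arm", "payload": {
  "plan": [
    [-0.045,0.025,0,0,0,10.5,1],
    [-0.095,0.052,0,0,0,21,1],
    [-0.14,0.08,0,0,0,32,1],
    [-0.19,0.105,0,0,0,43,1],
    [-0.2076,0.1137,0,0,0,53.5,1]
  ]
}}

```text
time: 23.55
tool_pos: [520.4, -125.9, 150.4]
tool_rot: [0.001, 1.0, 0.026, 0.0]
contact_force: [0.3, 1.1, 0.1]
width: 0.305
```

>>> {"api": "step_arm", "payload": {
  "plan": [
    [0,0,0,0,0,10,1],
    [0,0,0,0,0,10,1],
    [0,0,0,0,0,10,1]
  ]
}}

```text
time: 23.92
tool_pos: [521.4, -121.1, 149.9]
tool_rot: [-0.0, 0.999, -0.053, 0.0]
contact_force: [-0.2, -0.8, -0.4]
width: 0.306
```

```bash
python3 g.py 520.1 -123.2 78.4 -7.33; python3 tw.py 52
```

```text
t 23.93 tcp [ 521.4 -121.1  149.9] F [-0.2 -0.8 -0.4] w 0.306 j7 0.41
d [-0.0011  0.0022  0.0715] w [-0.  -0.   1.2]
t 23.98 tcp [ 521.4 -121.1  149.9]
board xy 45.7 -30.6 LW 198.8 48.1 ang rel 90.2 [283.6 244.8]
board xy -24.4 44.9 LW 90.1 26.7 ang rel 0.6 [171.2 151. ]
board xy -28.7 -43.8 LW 80.9 28.3 ang rel 0.2 [163.  283.8]
```

View pics/tw_wrist.png

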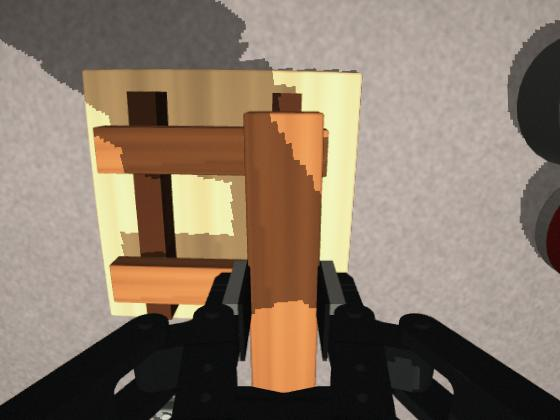

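>>> {"api": "step_arm", "payload": {
  "plan": [
    [-0.001,0.002,0.0,0,0,1.2,1],
    [-0.001,0.002,0.03,0,0,1.2,1],
    [-0.001,0.002,0.06,0,0,1.2,1],
    [-0.001,0.002,0.07,0,0,1.2,1],
    [-0.001,0.002,0.07,0,0,1.2,1]
  ]
}}

```text
time: 24.6
tool_pos: [519.8, -123.8, 79.8]
tool_rot: [0.0, 0.998, -0.066, -0.0]
contact_force: [1.3, 0.6, -0.8]
width: 0.307
```

>>> {"api": "step_arm", "payload": {
  "plan": [
    [0,0,0.0,0,0,0,1]
  ]
}}

```text
time: 24.72
tool_pos: [520.8, -123.9, 80.9]
tool_rot: [0.0, 0.998, -0.066, 0.001]
contact_force: [-0.8, -0.8, -0.4]
width: 0.304
```

```bash
python3 g.py 520.1 -123.2 78 -7.33
```

```text
t 24.73 tcp [ 520.8 -123.9   80.9] F [-0.8 -0.8 -0.4] w 0.304 j7 0.46
d [-0.0008 -0.0006  0.0029] w [ 0.  -0.1 -0.2]
```

>>> {"api": "step_arm", "payload": {
  "plan": [
    [-0.0008,-0.0006,0.0025,0,0,0,1],
    [-0.0008,-0.0006,0.0025,0,0,0,1],
    [-0.0008,-0.0006,0.0025,0,0,0,0.42],
    [-0.0008,-0.0006,0.0025,0,0,0,0.42],
    [-0.0008,-0.0006,-0.02,0,0,0,0.42]
  ]
}}

```text
time: 25.35
tool_pos: [518.2, -122.6, 99.1]
tool_rot: [-0.0, 0.998, -0.066, -0.001]
contact_force: [0.1, -0.8, 0.5]
width: 0.583
```

>>> {"api": "step_arm", "payload": {
  "plan": [
    [0,0,-0.05,0,0,0,0.42],
    [0,0,-0.05,0,0,0,0.42]
  ]
}}

```text
time: 25.6
tool_pos: [521.6, -123.7, 153.0]
tool_rot: [0.0, 0.998, -0.066, 0.003]
contact_force: [0.4, 0.2, -0.1]
width: 0.582
```

```bash
python3 g.py 561.2 352.9 110 91.8; python3 tw.py 68
```

```text
t 25.6 tcp [ 521.6 -123.7  153. ] F [ 0.4  0.2 -0.1] w 0.582 j7 0.39
d [-0.0238 -0.4777  0.0429] w [-0.3 -0.3 80.6]
t 25.65 tcp [ 520.4 -123.   151.2]
board xy 38.7 0.6 LW 138.8 59.3 ang rel 89.5 [278.7 228.1]
board xy -16.1 46.7 LW 90.9 21.1 ang rel 2.0 [171.5 147.6]
board xy -32.2 -35.4 LW 57.4 25.8 ang rel 0.1 [150.4 280.3]
```

View pics/tw_wrist.png

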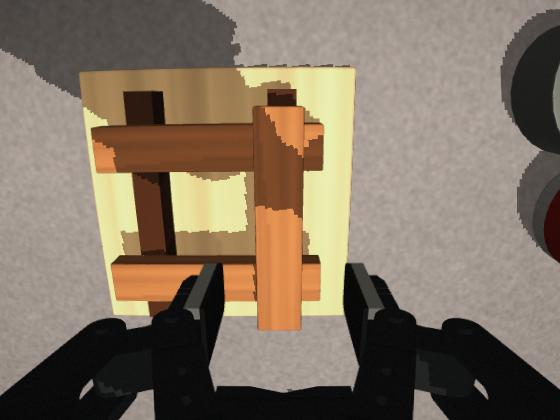

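>>> {"api": "step_arm", "payload": {
  "plan": [
    [-0.002,-0.05,0,0,0,-10.5,0.42],
    [-0.005,-0.105,0,0,0,-21,0.42],
    [-0.008,-0.16,0,0,0,-31,0.42],
    [-0.01,-0.215,0,0,0,-41,0.42],
    [-0.013,-0.27,0,0,0,-51,0.42]
  ]
}}

```text
time: 26.28
tool_pos: [541.1, 148.2, 148.7]
tool_rot: [-0.0, 0.928, 0.373, -0.001]
contact_force: [1.2, -0.2, -0.4]
width: 0.579
```

```bash
python3 g.py 561.2 352.9 110 91.8
```

```text
t 26.27 tcp [541.1 148.2 148.7] F [ 1.2 -0.2 -0.4] w 0.579 j7 0.63
d [ 0.1562 -0.1339  0.0386] w [ -0.1   0.1 -48. ]
```

>>> {"api": "step_arm", "payload": {
  "plan": [
    [0.04,-0.033,0,0,0,-10.5,0.42],
    [0.08,-0.067,0,0,0,-21,0.42],
    [0.12,-0.1,0.01,0,0,-31,0.42],
    [0.156,-0.134,0.025,0,0,-41,0.42],
    [0.156,-0.134,0.038,0,0,-48,0.42]
  ]
}}

```text
time: 26.9
tool_pos: [560.3, 356.9, 109.5]
tool_rot: [-0.002, 0.694, 0.72, 0.0]
contact_force: [-0.1, -1.0, 0.1]
width: 0.581
```

>>> {"api": "step_arm", "payload": {
  "plan": [
    [0,0,0,0,0,0,0.42],
    [0,0,0,0,0,0,0.42]
  ]
}}

```text
time: 27.15
tool_pos: [563.3, 349.8, 111.6]
tool_rot: [0.0, 0.7, 0.715, -0.0]
contact_force: [-0.4, 0.5, 0.3]
width: 0.577
```

```bash
python3 g.py 561.2 352.9 31 91.8; python3 sl.py
```

```text
t 27.15 tcp [563.3 349.8 111.6] F [-0.4  0.5  0.3] w 0.577 j7 1.04
d [ 0.0032 -0.0019  0.0806] w [-0.   0.  -0.6]
t 27.2 tcp [563.5 350.  112.1]
[455.5 212.9] 39.1 27.2 179.3000030517578 [37.9 35.7]
[453.  285.2] 30.3 27.2 4.300000190734863 [164.4  28.1]
[453.8 351.6] 31.2 27.3 3.799999952316284 [288.9  29.9]
[511.  351.6] 38.1 27.4 2.299999952316284 [285.2 133.7]
[593.3 354. ] 74.5 27.5 1.600000023841858 [287.7 270.1]
```

>>> {"api": "step_arm", "payload": {
  "plan": [
    [0.003,-0.002,0.02,0,0,-0.6,0.42],
    [0.003,-0.002,0.05,0,0,-0.6,0.42],
    [0.003,-0.002,0.08,0,0,-0.6,0.42],
    [0.003,-0.002,0.0815,0,0,-0.6,0.42],
    [0.003,-0.002,0.0815,0,0,-0.6,1]
  ]
}}

```text
time: 27.82
tool_pos: [560.5, 353.7, 29.9]
tool_rot: [-0.0, 0.694, 0.72, -0.001]
contact_force: [-0.0, 0.1, 0.1]
width: 0.377
```

>>> {"api": "step_arm", "payload": {
  "plan": [
    [0,0,0,0,0,0,1],
    [0,0,0,0,0,0,1],
    [0,0,0,0,0,0,1]
  ]
}}

```text
time: 28.2
tool_pos: [561.0, 354.0, 30.5]
tool_rot: [0.0, 0.694, 0.72, 0.0]
contact_force: [-0.8, -0.4, -0.1]
width: 0.31
```

```bash
python3 g.py 430.9 -111.8 150 -7.33
```

```text
t 28.2 tcp [561.  354.   30.5] F [-0.8 -0.4 -0.1] w 0.31 j7 1.05
d [-0.4608 -0.1466 -0.1195] w [  0.    0.  -80.6]
```

>>> {"api": "step_arm", "payload": {
  "plan": [
    [0,0,-0.04,0,0,0,1],
    [-0.02,-0.006,-0.09,0,0,10,1],
    [-0.08,-0.025,-0.12,0,0,20,1],
    [-0.14,-0.045,-0.12,0,0,30,1],
    [-0.2,-0.064,-0.12,0,0,40,1]
  ]
}}

```text
time: 28.82
tool_pos: [506.0, 157.7, 151.2]
tool_rot: [0.0, 0.9, 0.436, 0.001]
contact_force: [0.5, -0.0, -0.3]
width: 0.306
```

```bash
python3 g.py 430.9 -111.8 150 -7.33
```

```text
t 28.82 tcp [506.  157.7 151.2] F [ 0.5 -0.  -0.3] w 0.306 j7 0.7
d [-0.2581  0.108   0.0008] w [-0.  -0.1 59.1]
```

>>> {"api": "step_arm", "payload": {
  "plan": [
    [-0.052,0.022,0,0,0,10.5,1],
    [-0.105,0.044,0,0,0,21,1],
    [-0.16,0.066,0,0,0,32,1],
    [-0.21,0.088,0,0,0,43,1],
    [-0.258,0.108,0,0,0,53.5,1]
  ]
}}

```text
time: 29.45
tool_pos: [432.3, -112.2, 150.7]
tool_rot: [-0.0, 1.0, -0.014, 0.001]
contact_force: [0.6, -0.2, -0.9]
width: 0.309
```

>>> {"api": "step_arm", "payload": {
  "plan": [
    [0,0,0,0,0,5.5,1],
    [0,0,0,0,0,5.5,1],
    [0,0,0,0,0,5.5,1]
  ]
}}

```text
time: 29.82
tool_pos: [433.1, -109.8, 150.4]
tool_rot: [-0.0, 0.998, -0.057, 0.0]
contact_force: [0.2, -0.1, -0.7]
width: 0.305
```

```bash
python3 g.py 430.9 -111.8 76.8 -7.33; python3 tw.py 68
```

```text
t 29.82 tcp [ 433.1 -109.8  150.4] F [ 0.2 -0.1 -0.7] w 0.305 j7 0.4
d [-0.0019  0.0022  0.0736] w [-0.  -0.   0.8]
t 29.88 tcp [ 433.  -109.8  150.4]
board xy -20.6 -23.7 LW 183.7 90.4 ang rel 90.3 [297.1 230.5]
board xy 45.4 4.8 LW 130.5 32.6 ang rel 89.8 [434.3 213. ]
board xy 5.9 -34.8 LW 35.6 24.9 ang rel 0.4 [372.7 285.6]
```

View pics/tw_wrist.png

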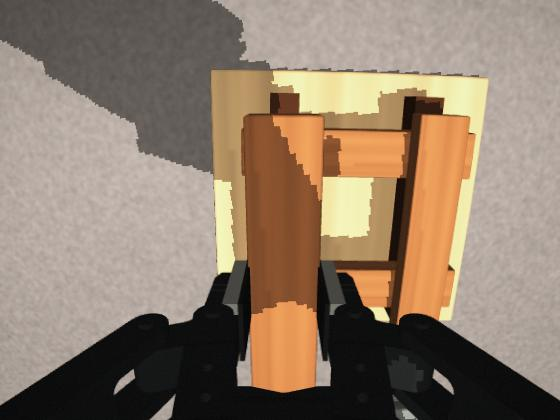

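>>> {"api": "step_arm", "payload": {
  "plan": [
    [-0.002,0.002,0.0,0,0,0.8,1],
    [-0.002,0.002,0.03,0,0,0.8,1],
    [-0.002,0.002,0.06,0,0,0.8,1],
    [-0.002,0.002,0.073,0,0,0.8,1],
    [-0.002,0.002,0.073,0,0,0.8,1]
  ]
}}

```text
time: 30.5
tool_pos: [430.2, -112.4, 77.1]
tool_rot: [0.0, 0.998, -0.065, -0.001]
contact_force: [-0.6, 0.8, -0.3]
width: 0.308
```

>>> {"api": "step_arm", "payload": {
  "plan": [
    [0,0,0.0,0,0,0,1]
  ]
}}

```text
time: 30.62
tool_pos: [431.0, -112.5, 78.0]
tool_rot: [0.0, 0.998, -0.065, 0.001]
contact_force: [-0.6, -0.4, -0.8]
width: 0.305
```

```bash
python3 g.py 430.9 -111.8 76.6 -7.33
```

```text
t 30.62 tcp [ 431.  -112.5   78. ] F [-0.6 -0.4 -0.8] w 0.305 j7 0.51
d [-0.0002 -0.0007  0.0014] w [ 0.  -0.1 -0.2]
```

>>> {"api": "step_arm", "payload": {
  "plan": [
    [0,-0.0005,0.0012,0,0,0,1],
    [0,-0.0005,0.0012,0,0,0,1],
    [0,-0.0005,0.0012,0,0,0,0.42],
    [0,-0.0005,0.0012,0,0,0,0.42],
    [0,-0.0005,-0.02,0,0,0,0.42]
  ]
}}

```text
time: 31.25
tool_pos: [429.6, -111.7, 96.8]
tool_rot: [-0.0, 0.998, -0.065, -0.001]
contact_force: [0.8, 0.1, 0.4]
width: 0.584
```

>>> {"api": "step_arm", "payload": {
  "plan": [
    [0,0,-0.06,0,0,0,0.42],
    [0,0,-0.06,0,0,0,0.42]
  ]
}}

```text
time: 31.5
tool_pos: [433.0, -112.3, 160.4]
tool_rot: [-0.0, 0.998, -0.065, 0.003]
contact_force: [-0.4, -0.2, 0.7]
width: 0.582
```

```bash
python3 g.py 407.3 150 110 89.7; python3 tw.py 68
python3 - <<'E'
from m import *
f=grab('top','top2')
for r in rects(f,slatmask(f),22,100): print(r[2],r[3],r[4],float(r[5]))
E
```

```text
t 31.5 tcp [ 433.  -112.3  160.4] F [-0.4 -0.2  0.7] w 0.582 j7 0.39
d [-0.06   -0.2567  0.0502] w [-0.3 -0.3 82.8]
t 31.55 tcp [ 431.8 -111.7  158.8]
board xy 45.5 0.6 LW 138.6 32.8 ang rel 89.7 [426.3 207.4]
board xy -21.7 -0.7 LW 138.7 91.5 ang rel 89.6 [305.5 210.1]
board xy -63.8 54.4 LW 6.9 4.5 ang rel 179.6 [247.2 134. ]
board xy -64.1 42.2 LW 8.7 6.9 ang rel 88.6 [247.4 156.1]
[824.9 473.8] 205.7 145.6 17.0
[ 514.5 -126.7] 141.4 81.4 97.9000015258789
[406.9 149.3] 127.9 20.4 0.0
[399.  345.8] 132.3 23.5 4.300000190734863
[397.9 279.8] 129.9 22.6 4.699999809265137
[401.  213.6] 122.2 20.5 0.10000000149011612
```

View pics/tw_wrist.png

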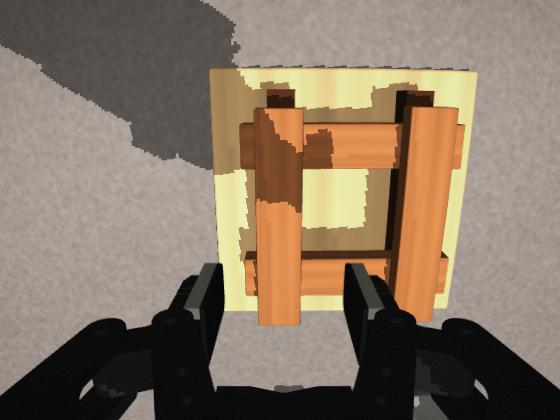

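View pics/top2.png

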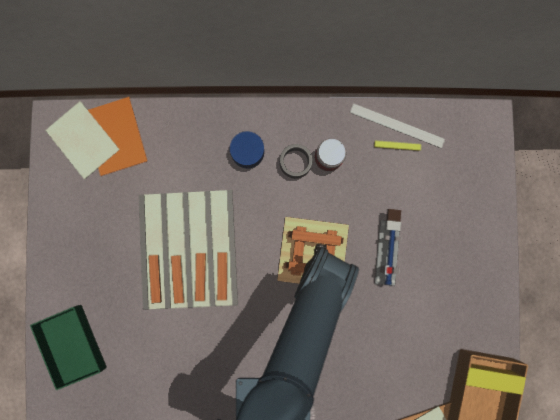

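>>> {"api": "step_arm", "payload": {
  "plan": [
    [0.01,-0.05,0,0,0,-10.5,0.42],
    [0.01,-0.1,0,0,0,-21,0.42],
    [-0.005,-0.15,0,0,0,-31.5,0.42],
    [-0.02,-0.2,0,0,0,-42,0.42],
    [-0.057,-0.257,0.02,0,0,-52,0.42]
  ]
}}

```text
time: 32.22
tool_pos: [411.5, 145.1, 139.3]
tool_rot: [-0.0, 0.925, 0.381, 0.001]
contact_force: [1.1, 1.1, 0.7]
width: 0.579
```

```bash
python3 g.py 407.3 150 110 89.7
```

```text
t 32.23 tcp [411.5 145.1 139.3] F [1.1 1.1 0.7] w 0.579 j7 0.55
d [ 0.0004 -0.0065  0.0293] w [  0.1  -0.1 -44.9]
```

>>> {"api": "step_arm", "payload": {
  "plan": [
    [0,-0.002,0.01,0,0,-10.5,0.42],
    [0,-0.002,0.02,0,0,-21,0.42],
    [0,-0.002,0.029,0,0,-31.5,0.42],
    [0,-0.002,0.029,0,0,-42,0.42],
    [0,-0.002,0.029,0,0,-45,0.42]
  ]
}}

```text
time: 32.85
tool_pos: [408.4, 144.1, 109.3]
tool_rot: [-0.001, 0.709, 0.705, -0.001]
contact_force: [0.3, 0.5, -0.3]
width: 0.579
```

>>> {"api": "step_arm", "payload": {
  "plan": [
    [0,0,0,0,0,0,0.42],
    [0,0,0,0,0,0,0.42]
  ]
}}

```text
time: 33.1
tool_pos: [409.0, 144.4, 110.1]
tool_rot: [-0.0, 0.711, 0.704, -0.001]
contact_force: [-0.2, -0.7, 0.2]
width: 0.578
```

```bash
python3 g.py 407.3 150 31 89.7; python3 sl.py
```

```text
t 33.1 tcp [409.  144.4 110.1] F [-0.2 -0.7  0.2] w 0.578 j7 1.21
d [ 0.0056 -0.0017  0.0791] w [-0.1  0.  -0.3]
t 33.15 tcp [409.2 144.5 110.3]
[399.  280.9] 138.3 27.9 4.400000095367432 [503.  230.4]
[401.7 213.3] 131.7 27.5 179.1999969482422 [399.5 210.7]
[406.9 149.2] 138.3 27.4 179.8000030517578 [289.6 213.6]
```

>>> {"api": "step_arm", "payload": {
  "plan": [
    [0.005,-0.002,0.02,0,0,-0.3,0.42],
    [0.005,-0.002,0.05,0,0,-0.3,0.42],
    [0.005,-0.002,0.078,0,0,-0.3,0.42],
    [0.005,-0.002,0.0795,0,0,-0.3,0.42],
    [0.005,-0.002,0.0795,0,0,-0.3,1]
  ]
}}

```text
time: 33.78
tool_pos: [407.9, 149.7, 31.7]
tool_rot: [0.0, 0.708, 0.706, 0.0]
contact_force: [0.1, -0.0, -0.2]
width: 0.383
```

>>> {"api": "step_arm", "payload": {
  "plan": [
    [0,0,0,0,0,0,1],
    [0,0,0,0,0,0,1],
    [0,0,0,0,0,0,1]
  ]
}}

```text
time: 34.15
tool_pos: [408.4, 149.9, 32.2]
tool_rot: [0.0, 0.708, 0.706, 0.001]
contact_force: [-0.8, -0.1, 7.4]
width: 0.309
```

```bash
python3 g.py 481.2 -72.9 160 82.67
```

```text
t 34.15 tcp [408.4 149.9  32.2] F [-0.8 -0.1  7.4] w 0.309 j7 1.24
d [-0.2225  0.0738 -0.1278] w [ 0.1 -0.1  7.1]
```

>>> {"api": "step_arm", "payload": {
  "plan": [
    [0,0,-0.04,0,0,0,1],
    [0,0.01,-0.09,0,0,0,1],
    [-0.06,0.074,-0.128,0,0,4,1],
    [-0.12,0.074,-0.128,0,0,7.1,1],
    [-0.18,0.074,-0.128,0,0,7.1,1]
  ]
}}

```text
time: 34.78
tool_pos: [481.7, -13.1, 160.1]
tool_rot: [0.001, 0.75, 0.661, 0.002]
contact_force: [0.6, 0.0, -0.4]
width: 0.305
```

>>> {"api": "step_arm", "payload": {
  "plan": [
    [-0.043,0,0,0,0,0,1],
    [-0.043,0,0,0,0,0,1],
    [-0.043,0,0,0,0,0,1],
    [-0.043,0,0,0,0,0,1]
  ]
}}

```text
time: 35.28
tool_pos: [474.5, -52.7, 158.5]
tool_rot: [-0.0, 0.75, 0.662, 0.0]
contact_force: [0.7, 0.3, -0.5]
width: 0.309
```

```bash
python3 g.py 482.7 -73.1 95 82.67; python3 tw.py 68
```

```text
t 35.27 tcp [474.5 -52.7 158.5] F [ 0.7  0.3 -0.5] w 0.309 j7 1.58
d [-0.0193  0.0107  0.0634] w [ 0.  -0.   0.2]
t 35.33 tcp [474.5 -52.8 158.4]
board xy 19.6 8.5 LW 193.6 157.7 ang rel 0.0 [229.  219.1]
board xy -66.2 -36.0 LW 25.3 8.0 ang rel 89.0 [106.7 130.5]
board xy 43.8 -24.6 LW 89.0 30.2 ang rel 89.5 [141.7 298.8]
```

View pics/tw_wrist.png

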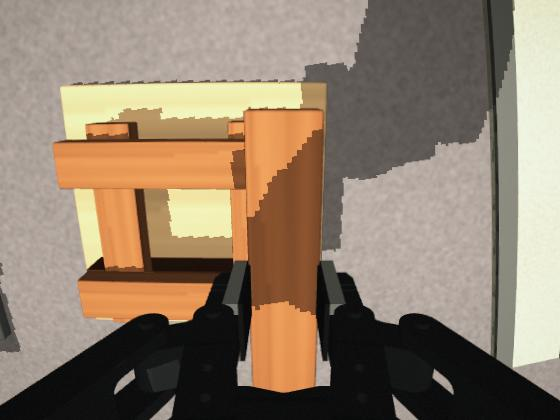

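>>> {"api": "step_arm", "payload": {
  "plan": [
    [-0.0193,0.0107,0.0,0,0,0,1],
    [-0.0193,0.0107,0.02,0,0,0,1],
    [-0.0193,0.0107,0.05,0,0,0,1],
    [-0.0193,0.0107,0.062,0,0,0,1],
    [-0.0193,0.0107,0.062,0,0,0,1]
  ]
}}

```text
time: 35.95
tool_pos: [482.3, -74.2, 96.1]
tool_rot: [-0.0, 0.75, 0.661, -0.0]
contact_force: [0.4, -0.5, -0.1]
width: 0.304
```

>>> {"api": "step_arm", "payload": {
  "plan": [
    [0,0,0.0,0,0,0,1]
  ]
}}

```text
time: 36.08
tool_pos: [483.0, -74.6, 97.1]
tool_rot: [0.0, 0.75, 0.661, 0.0]
contact_force: [-0.2, -0.5, -1.2]
width: 0.303
```

```bash
python3 g.py 482.7 -73.1 94.5 82.67
```

```text
t 36.08 tcp [483.  -74.6  97.1] F [-0.2 -0.5 -1.2] w 0.303 j7 1.67
d [ 0.0015 -0.0005  0.0026] w [ 0.1 -0.   0.1]
```

Next after release: S2 (404.8, 214), turned −0.9°.

>>> {"api": "step_arm", "payload": {
  "plan": [
    [0.0015,0,0.0023,0,0,0,1],
    [0.0015,0,0.0023,0,0,0,1],
    [0.0015,0,0.0023,0,0,0,0.42],
    [0.0015,0,0.0023,0,0,0,0.42],
    [0.0015,0,-0.02,0,0,0,0.42]
  ]
}}

```text
time: 36.7
tool_pos: [481.5, -73.2, 115.6]
tool_rot: [-0.001, 0.751, 0.661, -0.001]
contact_force: [0.8, -1.2, 0.2]
width: 0.582
```

>>> {"api": "step_arm", "payload": {
  "plan": [
    [0,0,-0.05,0,0,0,0.42],
    [0,0,-0.05,0,0,0,0.42]
  ]
}}

```text
time: 36.95
tool_pos: [485.1, -73.7, 169.5]
tool_rot: [0.002, 0.751, 0.661, 0.002]
contact_force: [0.6, -0.4, -0.9]
width: 0.58
```

```bash
python3 g.py 404.8 214 110 89.1; python3 tw.py 84
```

```text
t 36.95 tcp [485.1 -73.7 169.5] F [ 0.6 -0.4 -0.9] w 0.58 j7 1.63
d [ 0.2751 -0.1166  0.0589] w [ 0.4 -0.  -6.4]
t 37.0 tcp [483.7 -73.4 167.8]
board xy 0.6 3.1 LW 140.3 129.3 ang rel 0.8 [215.4 201.3]
board xy -66.0 -31.7 LW 23.5 7.3 ang rel 91.4 [141.6 106. ]
board xy -52.7 63.3 LW 9.3 6.1 ang rel 1.0 [315.4 130.4]
```

View pics/tw_wrist.png

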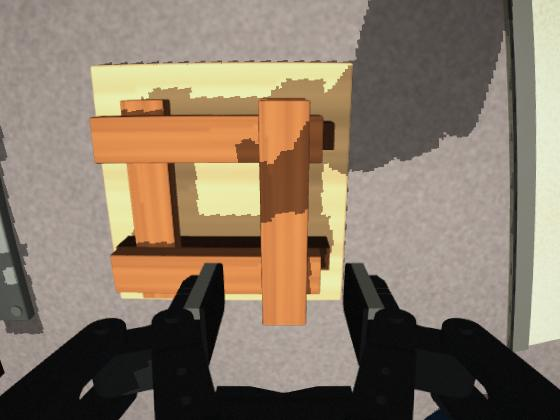

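>>> {"api": "step_arm", "payload": {
  "plan": [
    [0.275,-0.115,0,0,0,-6.4,0.42],
    [0.275,-0.115,0,0,0,-6.4,0.42],
    [0.275,-0.115,0.01,0,0,-6.4,0.42],
    [0.275,-0.115,0.03,0,0,-6.4,0.42],
    [0.275,-0.115,0.055,0,0,-6.4,0.42]
  ]
}}

```text
time: 37.62
tool_pos: [403.2, 216.9, 111.1]
tool_rot: [-0.0, 0.712, 0.702, 0.001]
contact_force: [1.3, 0.0, -0.1]
width: 0.583
```

>>> {"api": "step_arm", "payload": {
  "plan": [
    [0,0,0,0,0,0,0.42],
    [0,0,0,0,0,0,0.42],
    [0,0,0,0,0,0,0.42]
  ]
}}

```text
time: 38.0
tool_pos: [404.1, 212.6, 111.6]
tool_rot: [0.0, 0.713, 0.701, 0.0]
contact_force: [0.4, 0.2, -0.1]
width: 0.581
```

```bash
python3 g.py 404.8 214 31 89.1; python3 sl.py
```

```text
t 38.0 tcp [404.1 212.6 111.6] F [ 0.4  0.2 -0.1] w 0.581 j7 1.05
d [0.0014 0.0006 0.0806] w [ 0.   0.  -0.1]
t 38.05 tcp [404.2 212.8 111.8]
[352.3 214.4] 34.1 27.2 178.89999389648438 [281.4 135.4]
[416.9 348.9] 104.6 27.8 4.0 [499.  237.1]
[419.6 213.4] 108.6 27.4 178.8000030517578 [283.9 268. ]
[432.9 283.2] 69.1 27.4 4.199999809265137 [397.9 260. ]
```

>>> {"api": "step_arm", "payload": {
  "plan": [
    [0.001,0.0005,0.02,0,0,0,0.42],
    [0.001,0.0005,0.05,0,0,0,0.42],
    [0.001,0.0005,0.079,0,0,0,0.42],
    [0.001,0.0005,0.081,0,0,0,0.42],
    [0.001,0.0005,0.081,0,0,0,1]
  ]
}}

```text
time: 38.67
tool_pos: [404.7, 214.7, 31.2]
tool_rot: [0.0, 0.713, 0.701, 0.0]
contact_force: [-0.5, -0.6, -0.3]
width: 0.383
```

>>> {"api": "step_arm", "payload": {
  "plan": [
    [0,0,0,0,0,0,1],
    [0,0,0,0,0,0,1],
    [0,0,0,0,0,0,1]
  ]
}}

```text
time: 39.05
tool_pos: [404.9, 215.2, 31.7]
tool_rot: [0.0, 0.713, 0.701, 0.001]
contact_force: [-0.9, -1.6, 7.9]
width: 0.303
```

```bash
python3 g.py 469.8 -162.1 160 82.67
```

```text
t 39.05 tcp [404.9 215.2  31.7] F [-0.9 -1.6  7.9] w 0.303 j7 1.07
d [-0.3761  0.0712 -0.1285] w [ 0.1 -0.1  6.4]
```

>>> {"api": "step_arm", "payload": {
  "plan": [
    [0,0,-0.04,0,0,0,1],
    [0,0.01,-0.09,0,0,0,1],
    [-0.376,0.071,-0.128,0,0,6.4,1],
    [-0.376,0.071,-0.128,0,0,6.4,1],
    [-0.376,0.071,-0.128,0,0,6.4,1]
  ]
}}

```text
time: 39.67
tool_pos: [441.6, 28.7, 140.2]
tool_rot: [0.001, 0.75, 0.661, 0.001]
contact_force: [0.7, 0.5, -0.4]
width: 0.311
```

```bash
python3 g.py 469.8 -162.1 160 82.67
```

```text
t 39.67 tcp [441.6  28.7 140.2] F [ 0.7  0.5 -0.4] w 0.311 j7 1.38
d [-0.1857  0.0521 -0.0198] w [ 0.1 -0.   0.1]
```

>>> {"api": "step_arm", "payload": {
  "plan": [
    [-0.02,0.01,-0.02,0,0,0,1],
    [-0.188,0.052,-0.02,0,0,0,1],
    [-0.188,0.052,-0.02,0,0,0,1],
    [-0.188,0.052,-0.02,0,0,0,1],
    [-0.188,0.052,-0.02,0,0,0,1]
  ]
}}

```text
time: 40.3
tool_pos: [468.7, -167.4, 160.0]
tool_rot: [0.002, 0.753, 0.658, 0.0]
contact_force: [-0.9, 1.6, -1.5]
width: 0.305
```

>>> {"api": "step_arm", "payload": {
  "plan": [
    [0,0,0,0,0,0,1],
    [0,0,0,0,0,0,1]
  ]
}}

```text
time: 40.55
tool_pos: [468.8, -161.1, 159.1]
tool_rot: [-0.0, 0.75, 0.662, 0.0]
contact_force: [0.4, 0.4, 0.9]
width: 0.308
```

```bash
python3 g.py 469.8 -162.1 94.5 82.67; python3 tw.py 84
```

```text
t 40.55 tcp [ 468.8 -161.1  159.1] F [0.4 0.4 0.9] w 0.308 j7 1.82
d [-0.0009  0.0011  0.0646] w [-0.  -0.   0.2]
t 40.6 tcp [ 468.9 -161.3  159.1]
board xy -69.8 -44.0 LW 22.7 1.5 ang rel 90.1 [279.  109.5]
board xy -66.4 27.4 LW 11.8 7.7 ang rel 91.2 [413.8 116.6]
board xy 21.1 -45.7 LW 178.2 46.6 ang rel 0.2 [282.1 242.8]
board xy -4.3 46.4 LW 128.7 29.3 ang rel 0.2 [440.8 214.9]
board xy -48.5 2.3 LW 48.8 24.6 ang rel 90.4 [368.7 150.8]
board xy -10.4 23.8 LW 49.7 5.4 ang rel 0.0 [402.5 218. ]
board xy 35.3 10.4 LW 33.8 27.7 ang rel 89.6 [378.6 288.3]
```

View pics/tw_wrist.png

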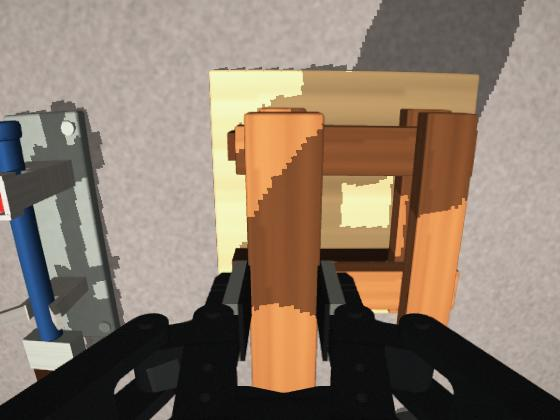

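>>> {"api": "step_arm", "payload": {
  "plan": [
    [-0.0008,0.001,0.0,0,0,0,1],
    [-0.0008,0.001,0.025,0,0,0,1],
    [-0.0008,0.001,0.05,0,0,0,1],
    [-0.0008,0.001,0.0635,0,0,0,1],
    [-0.0008,0.001,0.0635,0,0,0,1]
  ]
}}

```text
time: 41.22
tool_pos: [469.6, -163.5, 95.1]
tool_rot: [-0.0, 0.75, 0.661, -0.0]
contact_force: [-0.7, -0.1, -0.1]
width: 0.308
```

>>> {"api": "step_arm", "payload": {
  "plan": [
    [0,0,0.0,0,0,0,1]
  ]
}}

```text
time: 41.35
tool_pos: [470.0, -163.7, 95.9]
tool_rot: [0.0, 0.751, 0.661, 0.0]
contact_force: [-0.6, -0.4, -1.0]
width: 0.308
```

```bash
python3 g.py 469.8 -162.1 94 82.67
```

```text
t 41.35 tcp [ 470.  -163.7   95.9] F [-0.6 -0.4 -1. ] w 0.308 j7 1.85
d [ 0.0016 -0.0004  0.0019] w [0.  0.  0.1]
```

Next pick after release: S3 (399, 280.6), turned 4.3°.

>>> {"api": "step_arm", "payload": {
  "plan": [
    [0.0015,0,0.0018,0,0,0,1],
    [0.0015,0,0.0018,0,0,0,1],
    [0.0015,0,0.0018,0,0,0,0.42],
    [0.0015,0,0.0018,0,0,0,0.42],
    [0.0015,0,-0.02,0,0,0,0.42]
  ]
}}

```text
time: 41.98
tool_pos: [468.7, -161.9, 114.7]
tool_rot: [-0.001, 0.751, 0.661, -0.001]
contact_force: [0.2, -0.0, 0.8]
width: 0.577
```

>>> {"api": "step_arm", "payload": {
  "plan": [
    [0,0,-0.05,0,0,0,0.42],
    [0,0,-0.05,0,0,0,0.42]
  ]
}}

```text
time: 42.22
tool_pos: [472.2, -163.1, 168.7]
tool_rot: [0.003, 0.751, 0.661, 0.002]
contact_force: [-0.2, 0.1, 0.4]
width: 0.574
```

```bash
python3 g.py 399 280.6 110 94.3; python3 tw.py 84
```

```text
t 42.23 tcp [ 472.2 -163.1  168.7] F [-0.2  0.1  0.4] w 0.574 j7 1.81
d [ 0.4308 -0.1294  0.0575] w [  0.4   0.1 -11.6]
t 42.27 tcp [ 471.  -162.6  166.9]
board xy -0.4 -20.7 LW 139.6 95.3 ang rel 0.7 [291.4 220.2]
board xy 1.1 46.5 LW 139.3 29.6 ang rel 0.3 [436.1 220.6]
board xy -48.3 -1.4 LW 56.4 24.3 ang rel 90.5 [360.3 141.3]
board xy -9.4 23.8 LW 49.4 5.1 ang rel 179.9 [400.9 209. ]
```

View pics/tw_wrist.png

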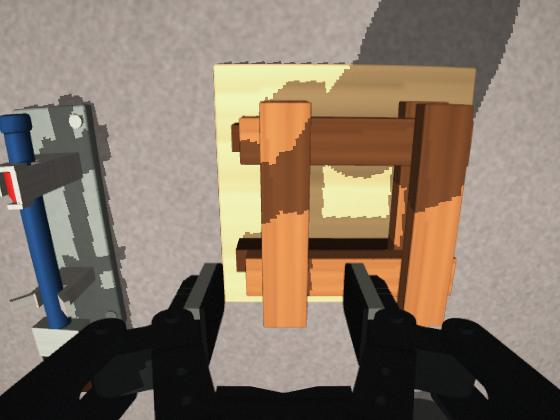

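>>> {"api": "step_arm", "payload": {
  "plan": [
    [0.43,-0.127,0,0,0,-11.6,0.42],
    [0.43,-0.127,0,0,0,-11.6,0.42],
    [0.43,-0.127,0,0,0,-11.6,0.42],
    [0.43,-0.127,0,0,0,-11.6,0.42],
    [0.43,-0.127,0,0,0,-11.6,0.42]
  ]
}}

```text
time: 42.9
tool_pos: [418.8, 147.9, 164.7]
tool_rot: [-0.0, 0.68, 0.733, -0.001]
contact_force: [1.4, -0.4, -0.7]
width: 0.58
```

```bash
python3 g.py 399 280.6 110 94.3
```

```text
t 42.9 tcp [418.8 147.9 164.7] F [ 1.4 -0.4 -0.7] w 0.58 j7 1.25
d [ 0.1338 -0.0098  0.0546] w [-0.1  0.   0. ]
```

>>> {"api": "step_arm", "payload": {
  "plan": [
    [0.134,-0.01,0.01,0,0,0,0.42],
    [0.134,-0.01,0.03,0,0,0,0.42],
    [0.134,-0.01,0.054,0,0,0,0.42],
    [0.134,-0.01,0.054,0,0,0,0.42],
    [0.134,-0.01,0.054,0,0,0,0.42]
  ]
}}

```text
time: 43.52
tool_pos: [400.2, 277.7, 111.6]
tool_rot: [0.0, 0.681, 0.733, -0.001]
contact_force: [0.9, -0.1, 0.8]
width: 0.581
```

```bash
python3 g.py 399 280.6 31 94.3; python3 sl.py
```

```text
t 43.52 tcp [400.2 277.7 111.6] F [ 0.9 -0.1  0.8] w 0.581 j7 0.98
d [ 0.0031 -0.001   0.0806] w [-0.   0.1 -0.1]
t 43.58 tcp [400.7 277.8 112.1]
[349.8 277.3] 41.6 27.5 4.199999809265137 [286.3 135.6]
[430.7 283.4] 73.2 27.4 4.0 [287.3 271.4]
[424.2 349.2] 59.7 27.5 4.0 [396.4 262.8]
```

>>> {"api": "step_arm", "payload": {
  "plan": [
    [0.0033,-0.0015,0.02,0,0,0,0.42],
    [0.0033,-0.0015,0.05,0,0,0,0.42],
    [0.0033,-0.0015,0.079,0,0,0,0.42],
    [0.0033,-0.0015,0.081,0,0,0,0.42],
    [0.0033,-0.0015,0.081,0,0,0,1]
  ]
}}

```text
time: 44.2
tool_pos: [399.1, 282.1, 31.6]
tool_rot: [0.0, 0.68, 0.733, 0.001]
contact_force: [0.6, -0.3, 0.7]
width: 0.384
```

>>> {"api": "step_arm", "payload": {
  "plan": [
    [0,0,0,0,0,0,1],
    [0,0,0,0,0,0,1],
    [0,0,0,0,0,0,1]
  ]
}}

```text
time: 44.58
tool_pos: [399.3, 282.5, 32.1]
tool_rot: [0.0, 0.68, 0.733, 0.001]
contact_force: [-0.6, -2.6, 7.9]
width: 0.308
```

```bash
python3 g.py 520.1 -123.2 180 -7.33
```

```text
t 44.58 tcp [399.3 282.5  32.1] F [-0.6 -2.6  7.9] w 0.308 j7 0.98
d [-0.4134  0.0905 -0.1481] w [  0.1   0.  -78.4]
```

>>> {"api": "step_arm", "payload": {
  "plan": [
    [0,0,-0.04,0,0,0,1],
    [-0.01,0.01,-0.09,0,0,10,1],
    [-0.06,0.025,-0.14,0,0,20,1],
    [-0.12,0.04,-0.148,0,0,30.5,1],
    [-0.18,0.05,-0.148,0,0,41,1]
  ]
}}

```text
time: 45.2
tool_pos: [461.9, 111.6, 180.9]
tool_rot: [-0.0, 0.895, 0.446, 0.003]
contact_force: [0.9, -0.2, -1.1]
width: 0.304
```

```bash
python3 g.py 520.1 -123.2 180 -7.33
```

```text
t 45.2 tcp [461.9 111.6 180.9] F [ 0.9 -0.2 -1.1] w 0.304 j7 0.74
d [-0.1526  0.1877  0.0006] w [-0.  -0.3 60.4]
```

>>> {"api": "step_arm", "payload": {
  "plan": [
    [-0.03,0.037,0,0,0,10.5,1],
    [-0.06,0.075,0,0,0,21,1],
    [-0.09,0.112,0,0,0,31.5,1],
    [-0.12,0.15,0,0,0,42,1],
    [-0.1526,0.1877,0,0,0,52.5,1]
  ]
}}

```text
time: 45.82
tool_pos: [520.2, -123.1, 179.5]
tool_rot: [-0.0, 1.0, 0.004, 0.001]
contact_force: [0.2, -0.2, 0.3]
width: 0.304
```

>>> {"api": "step_arm", "payload": {
  "plan": [
    [0,0,0,0,0,7,1],
    [0,0,0,0,0,7,1],
    [0,0,0,0,0,7,1]
  ]
}}

```text
time: 46.2
tool_pos: [519.5, -121.0, 178.7]
tool_rot: [-0.0, 0.999, -0.052, 0.0]
contact_force: [0.0, -0.2, -0.7]
width: 0.308
```

```bash
python3 g.py 520.1 -123.2 111 -7.33; python3 tw.py 84
```

```text
t 46.2 tcp [ 519.5 -121.   178.7] F [ 0.  -0.2 -0.7] w 0.308 j7 0.37
d [0.0008 0.0022 0.0677] w [-0.1 -0.   1.4]
t 46.25 tcp [ 519.5 -121.   178.6]
board xy -40.5 65.5 LW 24.1 7.9 ang rel 0.3 [141.  116.5]
board xy 46.7 -28.1 LW 197.7 50.9 ang rel 91.2 [284.1 241. ]
board xy -24.5 18.1 LW 87.8 82.6 ang rel 0.5 [163.6 172.6]
board xy -1.3 -20.0 LW 42.9 6.2 ang rel 1.5 [212.4 255.3]
board xy -29.6 -45.0 LW 78.7 30.4 ang rel 0.2 [162.3 286.7]
```

View pics/tw_wrist.png

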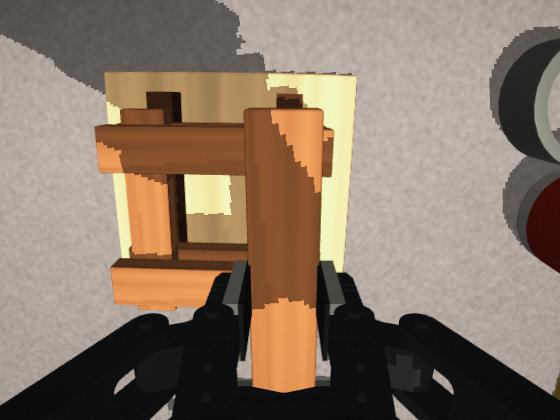

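>>> {"api": "step_arm", "payload": {
  "plan": [
    [0.0008,0.001,0.0,0,0,1.4,1],
    [0.0008,0.001,0.03,0,0,1.4,1],
    [0.0008,0.001,0.055,0,0,1.4,1],
    [0.0008,0.001,0.066,0,0,1.4,1],
    [0.0008,0.001,0.066,0,0,1.4,1]
  ]
}}

```text
time: 46.88
tool_pos: [519.9, -123.0, 112.1]
tool_rot: [0.0, 0.998, -0.066, -0.0]
contact_force: [0.2, -0.4, -0.4]
width: 0.309
```

>>> {"api": "step_arm", "payload": {
  "plan": [
    [0,0,0.0,0,0,0,1]
  ]
}}

```text
time: 47.0
tool_pos: [520.8, -123.3, 113.2]
tool_rot: [0.0, 0.998, -0.066, 0.001]
contact_force: [-0.1, -0.1, -0.1]
width: 0.307
```

```bash
python3 g.py 520.1 -123.2 110.3 -7.33
```

```text
t 47.0 tcp [ 520.8 -123.3  113.2] F [-0.1 -0.1 -0.1] w 0.307 j7 0.41
d [-0.0007  0.      0.0029] w [ 0.  -0.1 -0.3]
```

Next after release: S4 (400, 347.2), turned 3.9°.

>>> {"api": "step_arm", "payload": {
  "plan": [
    [-0.0007,0,0.0026,0,0,0,1],
    [-0.0007,0,0.0026,0,0,0,1],
    [-0.0007,0,0.0026,0,0,0,0.42],
    [-0.0007,0,0.0026,0,0,0,0.42],
    [-0.0007,0,-0.02,0,0,0,0.42]
  ]
}}

```text
time: 47.62
tool_pos: [518.2, -122.7, 131.5]
tool_rot: [-0.0, 0.998, -0.066, -0.002]
contact_force: [-0.1, -0.3, 0.9]
width: 0.581
```

>>> {"api": "step_arm", "payload": {
  "plan": [
    [0,0,-0.05,0,0,0,0.42],
    [0,0,-0.05,0,0,0,0.42]
  ]
}}

```text
time: 47.88
tool_pos: [521.8, -123.8, 185.5]
tool_rot: [0.0, 0.998, -0.066, 0.003]
contact_force: [1.2, -0.2, -0.4]
width: 0.581
```

```bash
python3 g.py 400 347.2 110 93.9; python3 tw.py 100
```

```text
t 47.88 tcp [ 521.8 -123.8  185.5] F [ 1.2 -0.2 -0.4] w 0.581 j7 0.35
d [-0.1834 -0.4507  0.0744] w [-0.3 -0.3 78.5]
t 47.92 tcp [ 520.5 -123.1  183.7]
board xy 25.3 1.6 LW 138.8 86.2 ang rel 89.9 [277.1 223.8]
board xy -38.6 65.5 LW 8.6 6.0 ang rel 178.6 [128.6 116.5]
board xy -27.4 65.5 LW 6.5 5.1 ang rel 88.7 [149.  116.1]
board xy -15.6 47.9 LW 90.5 21.8 ang rel 2.2 [174.1 145.5]
board xy -33.9 9.5 LW 51.2 24.1 ang rel 89.3 [147.2 212.9]
board xy -32.2 -36.8 LW 57.1 28.0 ang rel 0.1 [150.9 281.2]
```

View pics/tw_wrist.png

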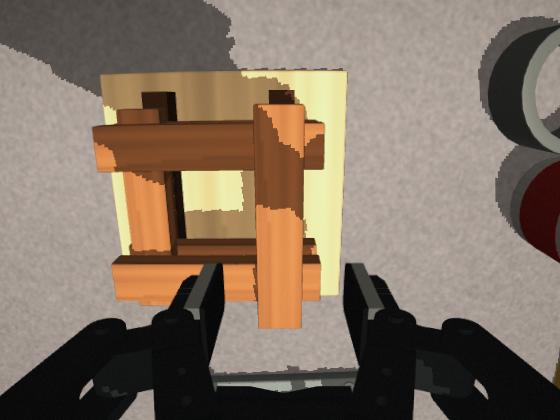

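>>> {"api": "step_arm", "payload": {
  "plan": [
    [-0.018,-0.05,0,0,0,-10.5,0.42],
    [-0.036,-0.1,0,0,0,-21,0.42],
    [-0.055,-0.15,0,0,0,-31.5,0.42],
    [-0.075,-0.2,0,0,0,-42,0.42],
    [-0.095,-0.25,0.01,0,0,-52,0.42]
  ]
}}

```text
time: 48.55
tool_pos: [457.5, 139.1, 171.9]
tool_rot: [-0.0, 0.925, 0.381, 0.0]
contact_force: [1.2, 0.1, 0.1]
width: 0.583
```

```bash
python3 g.py 400 347.2 110 93.9
```

```text
t 48.55 tcp [457.5 139.1 171.9] F [1.2 0.1 0.1] w 0.583 j7 0.56
d [ 0.1057 -0.1882  0.0619] w [ -0.   -0.  -49.1]
```

>>> {"api": "step_arm", "payload": {
  "plan": [
    [0.027,-0.048,0.01,0,0,-10.5,0.42],
    [0.053,-0.096,0.02,0,0,-21,0.42],
    [0.08,-0.142,0.035,0,0,-31.5,0.42],
    [0.105,-0.187,0.05,0,0,-42,0.42],
    [0.105,-0.187,0.062,0,0,-49,0.42]
  ]
}}

```text
time: 49.18
tool_pos: [399.2, 349.0, 108.6]
tool_rot: [-0.002, 0.681, 0.732, -0.0]
contact_force: [-0.6, -0.4, 0.4]
width: 0.579
```

>>> {"api": "step_arm", "payload": {
  "plan": [
    [0,0,0,0,0,0,0.42],
    [0,0,0,0,0,0,0.42]
  ]
}}

```text
time: 49.42
tool_pos: [402.6, 343.4, 110.2]
tool_rot: [0.0, 0.687, 0.727, -0.0]
contact_force: [-0.1, -0.3, 0.1]
width: 0.581
```

```bash
python3 g.py 400 347.2 31 93.9; python3 sl.py
```

```text
t 49.42 tcp [402.6 343.4 110.2] F [-0.1 -0.3  0.1] w 0.581 j7 0.88
d [ 0.004  -0.0024  0.0792] w [-0.   0.  -0.7]
t 49.48 tcp [402.9 343.6 110.5]
[350.9 344.4] 41.9 27.5 4.300000190734863 [286.5 134.3]
[433.3 350. ] 71.0 27.4 3.700000047683716 [289.8 271.3]
```

>>> {"api": "step_arm", "payload": {
  "plan": [
    [0.004,-0.0025,0.02,0,0,-0.7,0.42],
    [0.004,-0.0025,0.05,0,0,-0.7,0.42],
    [0.004,-0.0025,0.078,0,0,-0.7,0.42],
    [0.004,-0.0025,0.0795,0,0,-0.7,0.42],
    [0.004,-0.0025,0.0795,0,0,-0.7,1]
  ]
}}

```text
time: 50.1
tool_pos: [400.4, 348.4, 31.8]
tool_rot: [0.0, 0.682, 0.732, 0.001]
contact_force: [-0.3, -0.1, 0.3]
width: 0.382
```

>>> {"api": "step_arm", "payload": {
  "plan": [
    [0,0,0,0,0,0,1],
    [0,0,0,0,0,0,1],
    [0,0,0,0,0,0,1]
  ]
}}

```text
time: 50.48
tool_pos: [400.6, 348.8, 32.3]
tool_rot: [0.0, 0.681, 0.732, 0.001]
contact_force: [-0.2, -1.2, 7.1]
width: 0.303
```

```bash
python3 g.py 430.9 -111.8 180 -7.33
```

```text
t 50.48 tcp [400.6 348.8  32.3] F [-0.2 -1.2  7.1] w 0.303 j7 0.9
d [-0.4614 -0.0023 -0.1483] w [  0.1   0.  -78.6]
```

>>> {"api": "step_arm", "payload": {
  "plan": [
    [0,0,-0.04,0,0,0,1],
    [-0.01,0.01,-0.09,0,0,10,1],
    [-0.065,0.025,-0.14,0,0,20,1],
    [-0.125,0.035,-0.148,0,0,30.5,1],
    [-0.185,0.04,-0.148,0,0,41,1]
  ]
}}

```text
time: 51.1
tool_pos: [453.1, 173.3, 180.8]
tool_rot: [-0.0, 0.896, 0.445, 0.003]
contact_force: [1.0, -0.1, -1.1]
width: 0.305
```

```bash
python3 g.py 430.9 -111.8 180 -7.33
```

```text
t 51.1 tcp [453.1 173.3 180.8] F [ 1.  -0.1 -1.1] w 0.305 j7 0.61
d [-2.405e-01  1.547e-01 -1.000e-04] w [-0.1 -0.3 60.1]
```

>>> {"api": "step_arm", "payload": {
  "plan": [
    [-0.045,0.038,0,0,0,10.5,1],
    [-0.085,0.075,0,0,0,21,1],
    [-0.13,0.108,0,0,0,31.5,1],
    [-0.185,0.135,0,0,0,42,1],
    [-0.24,0.155,0,0,0,52.5,1]
  ]
}}

```text
time: 51.72
tool_pos: [431.6, -112.7, 179.4]
tool_rot: [-0.0, 1.0, 0.002, 0.001]
contact_force: [1.6, -0.2, -0.5]
width: 0.306
```

>>> {"api": "step_arm", "payload": {
  "plan": [
    [0,0,0,0,0,8,1],
    [0,0,0,0,0,8,1],
    [0,0,0,0,0,8,1]
  ]
}}

```text
time: 52.1
tool_pos: [431.9, -109.9, 178.8]
tool_rot: [-0.0, 0.998, -0.062, 0.0]
contact_force: [0.5, -0.2, 0.4]
width: 0.308
```

```bash
python3 g.py 430.9 -111.8 111.3 -7.33; python3 tw.py 100
```

```text
t 52.1 tcp [ 431.9 -109.9  178.8] F [ 0.5 -0.2  0.4] w 0.308 j7 0.33
d [-0.0008  0.002   0.0675] w [-0.  -0.   0.2]
t 52.15 tcp [ 431.8 -109.9  178.7]
board xy -20.7 -20.7 LW 183.4 90.9 ang rel 90.1 [300.9 226.4]
board xy 22.2 66.7 LW 8.1 4.9 ang rel 94.7 [410.4 118.6]
board xy 45.5 6.2 LW 130.1 32.2 ang rel 89.7 [439.5 210.7]
board xy -4.5 -12.7 LW 38.7 5.8 ang rel 179.9 [353.1 256.5]
board xy 8.1 -35.5 LW 32.2 26.7 ang rel 179.8 [376.4 287.8]
```

View pics/tw_wrist.png

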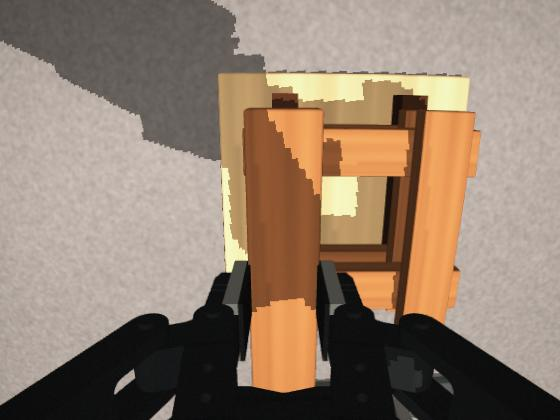

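>>> {"api": "step_arm", "payload": {
  "plan": [
    [-0.0008,0.001,0.0,0,0,0.2,1],
    [-0.0008,0.001,0.03,0,0,0.2,1],
    [-0.0008,0.001,0.055,0,0,0.2,1],
    [-0.0008,0.001,0.066,0,0,0.2,1],
    [-0.0008,0.001,0.066,0,0,0.2,1]
  ]
}}

```text
time: 52.78
tool_pos: [430.3, -111.6, 112.4]
tool_rot: [0.0, 0.998, -0.066, -0.001]
contact_force: [0.2, -0.0, -0.4]
width: 0.304
```

>>> {"api": "step_arm", "payload": {
  "plan": [
    [0,0,0.0,0,0,0,1]
  ]
}}

```text
time: 52.9
tool_pos: [431.1, -111.8, 113.3]
tool_rot: [0.0, 0.998, -0.066, 0.001]
contact_force: [0.7, -1.0, -0.2]
width: 0.299
```

```bash
python3 g.py 430.9 -111.8 110.5 -7.33
```

```text
t 52.9 tcp [ 431.1 -111.8  113.3] F [ 0.7 -1.  -0.2] w 0.299 j7 0.44
d [-0.0002 -0.      0.0028] w [-0.  -0.1 -0.2]
```

>>> {"api": "step_arm", "payload": {
  "plan": [
    [0,0,0.0026,0,0,0,1],
    [0,0,0.0026,0,0,0,1],
    [0,0,0.0026,0,0,0,0.42],
    [0,0,0.0026,0,0,0,0.42],
    [0,0,-0.02,0,0,0,0.42]
  ]
}}

```text
time: 53.52
tool_pos: [429.4, -111.5, 132.0]
tool_rot: [0.0, 0.998, -0.066, -0.002]
contact_force: [0.1, -0.5, -0.1]
width: 0.579
```

>>> {"api": "step_arm", "payload": {
  "plan": [
    [0,0,-0.06,0,0,0,0.42],
    [0,0,-0.12,0,0,0,0.42],
    [-0.0,-0.06,-0.16,0,0,0,0.42],
    [0,-0.06,-0.16,0,0,0,0.42],
    [0,-0.06,-0.16,0,0,0,0.42]
  ]
}}

```text
time: 54.15
tool_pos: [438.3, -51.8, 292.5]
tool_rot: [-0.0, 0.998, -0.065, 0.0]
contact_force: [-0.9, -0.7, -0.7]
width: 0.581
```

```bash
python3 tw.py 100
python3 - <<'E'
from m import *
print(arm.state()['tool_pos'],arm.state()['contact_force'])
grab('top','top3');f=grab('scene','s3')
cv2.imwrite('pics/s3z.png',cv2.resize(f['img'][100:300,140:360,::-1],None,fx=3.4,fy=3,interpolation=cv2.INTER_CUBIC)[:600,:800])
E
```

```text
t 54.2 tcp [437.8 -52.7 291.9]
board xy -22.3 0.9 LW 138.7 92.7 ang rel 88.8 [299.8 238.9]
board xy 46.8 11.8 LW 117.4 34.9 ang rel 89.8 [385.9 227.9]
board xy -11.4 -12.8 LW 39.7 2.0 ang rel 179.7 [322.  265.3]
[437.83987745 -52.73365292 291.94838155] [ 0.54330412 -0.14980539  0.147903  ]
```

View pics/tw_wrist.png

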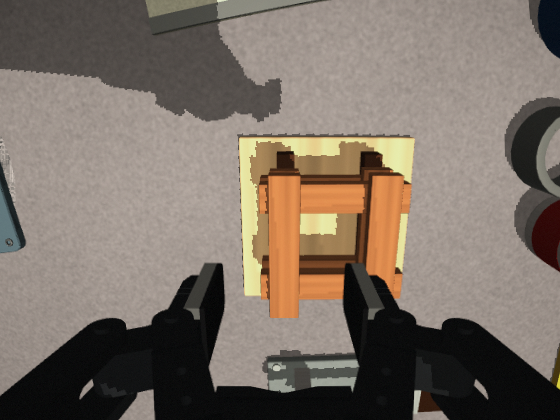

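View pics/s3z.png

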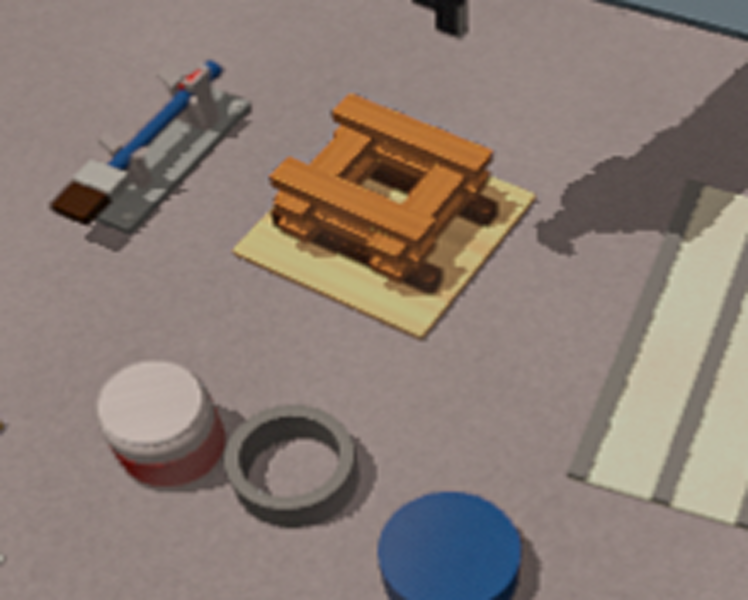

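View pics/top3.png

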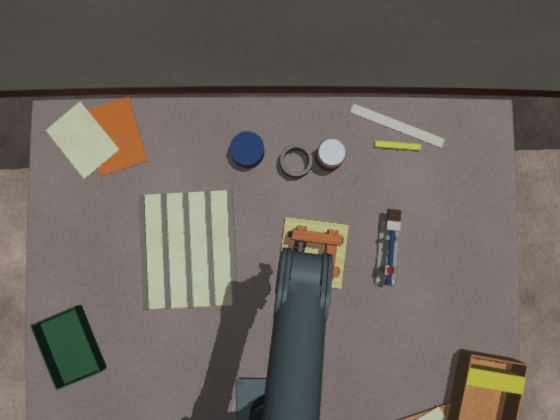

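Run:
```python
from m import *
for n in('scene','top'):
    f=grab(n);h=hsv(f);H,S,V=h[...,0],h[...,1],h[...,2]
    b=(H>105)&(H<125)&(S>120)
    for r in rects(f,b,52,15):
        if r[2][1]<-250: print(n,'blue',r[2:])
    c,si=np.cos(np.radians(-7.33)),np.sin(np.radians(-7.33))
    # expected top-slat corners vs picture
    for sx in(-45,45):
        P=[(475.5+(sx+a)*c-bb*si,-117.5+(sx+a)*si+bb*c,100) for a,bb in((-14,-70),(14,-70),(14,70),(-14,70))]
        print(n,sx,proj(f,P).round(0).tolist())
    im=f['img'][:,:,::-1].copy()
    for sx in(-45,45):
        P=[(475.5+(sx+a)*c-bb*si,-117.5+(sx+a)*si+bb*c,100) for a,bb in((-14,-70),(14,-70),(14,70),(-14,70))]
        if n=='scene':
            big=cv2.resize(im[100:240,140:320],None,fx=4,fy=4,interpolation=cv2.INTER_CUBIC) if sx==-45 else big
            cv2.polylines(big,[((proj(f,P)-[140,100]+.5)*4).astype(np.int32)],True,(255,0,0),1)
    if n=='scene': cv2.imwrite('pics/ov.png',big[:600,:800])
```

```text
scene blue (array([ 476.9, -339. ]), 107.6, 15.3, np.float32(173.9))
scene -45 [[242.0, 131.0], [236.0, 137.0], [279.0, 157.0], [284.0, 150.0]]
scene 45 [[223.0, 152.0], [218.0, 159.0], [261.0, 180.0], [267.0, 173.0]]
top blue (array([ 486.6, -340.7]), 98.3, 8.9, np.float32(174.7))
top blue (array([ 397.5, -332.2]), 22.9, 8.7, np.float32(179.3))
top -45 [[338.0, 277.0], [339.0, 267.0], [289.0, 260.0], [288.0, 270.0]]
top 45 [[342.0, 244.0], [343.0, 234.0], [293.0, 228.0], [292.0, 238.0]]
```

View pics/ov.png

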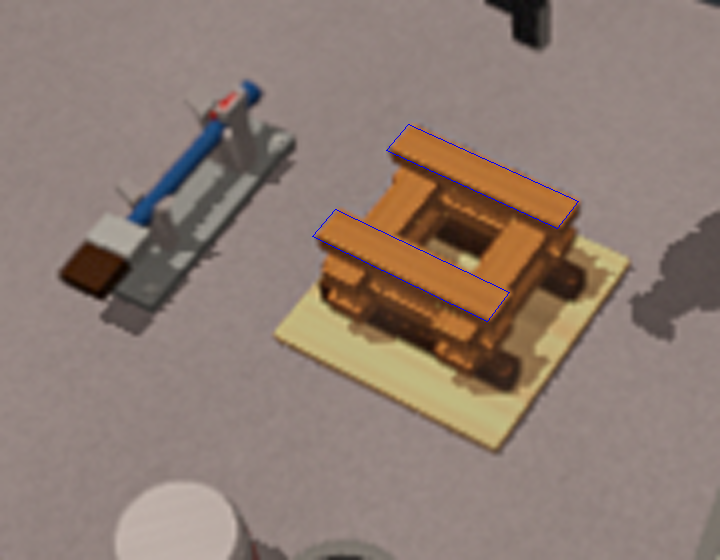

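The top slats match their intended outlines at 100 mm height, and the brush is still in place under the jaw. Handing in.

```bash
python3 -c "
from h import *
print(arm.job_done())"
```

```text
the job is handed in; nothing more can be done
None
```

The job is handed in at about 54 s of the 210 s allowed; no verdict was reported.

**Brush:** it was pressed into the holder and the red jaw sprang back over the handle. Right after release, the handle lay about 1 mm off the holder's centre line and level. The last pictures show it still seated, jaw shut, bristles beyond the open rest.

**Tower:** all 8 slats stand in four crosswise layers of two. The first pair measured within 1.5 mm and 0.2° of their marks after placing. For the other six I relied on the arm's position at release, within 1 mm of target. In the final scene view the two top slats match their intended outlines at 100 mm height.

**Bystanders and arm:** the tin, tape roll and blue box show no visible movement in the first and last top pictures. The arm was clear of everything at hand-in. I saw no slackened grip and no knocked part.

**Checks that were unreliable:** at the end, the automatic slat outlines in the wrist view merged slats from different layers, so those per-slat numbers could not be used. The top camera could not see the whole tower because the arm partly hid it.

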